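# Fit the main switch's square drive shaft and switch it off

## Task

Get the main switch on the mounting plate ready for its door handle: take the long 12 mm square shaft from the wooden block, turn it to suit the switch's square socket and push it fully home, upright. Then, with the shaft, turn the switch anticlockwise (seen from above) until it is against its OFF stop, and let go, leaving the shaft in place. Leave the other bars in their block and do not disturb the screw jar, the tape roll or the loose spare terminal.

Things in the scene. Friction and masses are not known exactly. Their poses are not given: they have to be found in the camera images.
- shaft_center (a point): The shaft to fit: plain steel square bar, 12 x 12 mm, 120 mm long, 130 g, foot edges broken 1 mm; it stands upright in one of the four holes of the wooden block, at any angle. This point is its centre, half-way up (60 mm above the foot, 60 mm below the top). Its z axis runs up along the bar, its x and y axes are square to the flats; all four flats are alike.
- shaft_foot (a point): Centre of the foot (lower end) of the same 12 x 12 x 120 mm shaft; axes as the shaft's.
- socket_mouth (a point): Mouth centre of the square socket in the main switch's rotor, z up; x and y square to the socket's walls, x also along the rotor's pointer nose. Socket 13.5 x 13.5 mm, small lead-in, 40 mm deep. The main switch is the dark one, 54 mm wide, mid-row on the plate; its rotor is a pale round collar 37 mm across, mouth 82 mm above the table. The fitted shaft sticks out 80 mm.
- socket_floor (a point): Centre of the socket's floor, 40 mm straight below the mouth, where the shaft's foot seats. Axes as the socket's.
- rotor (a joint): Angle of the switch's rotor: 0 at the OFF stop, 1.571 at the ON stop, growing clockwise seen from above; it stays where left (friction about 0.05 N m), with hard stops at both ends. At OFF the pointer nose points along the plate's +x, against the pale lug there. The shaft has about 0.1 rad of play either way in the socket.
- plate: Fixed steel mounting plate on the table, 260 (x) x 360 (y) x 10 mm; origin under its centre, below the socket's axis; devices in a row along y. Beside the switch: power supply 134 mm high, its side 43 mm from the socket's axis towards -y; breakers 89 mm high from 30 mm towards +y, then a contactor 95 mm high. Grey wiring ducts 50 mm high along both x edges.
- block: Fixed wooden shaft block, 64 (x) x 192 (y) x 55 mm high; origin under its centre. Four round holes 19 mm in diameter, 40 mm deep (floor 15 mm above the table), in a row along y 44 mm apart, each with one bar standing loosely in it; which bar stands in which hole varies.
- offcut_center (a point): Short steel square bar, 12 x 12 x 80 mm, in the block: not the one to fit. Point half-way up, 40 mm above its foot.
- thin_center (a point): Thin steel square bar, 8 x 8 x 120 mm, in the block: not the one to fit. Point half-way up, 60 mm above its foot.
- round_center (a point): Round steel bar, 16 mm in diameter, 110 mm long, in the block: not the one to fit. Point half-way up, 55 mm above its foot.
- jar: Screw jar, 44 mm in diameter, 55 mm high, beyond the block; origin under its centre.
- tape: Roll of black tape, 60 mm in diameter, 19 mm high, lying in front of the block; origin under its centre.
- spare_terminal: Spare terminal, 44 x 50 x 10 mm, lying on the mounting plate between the near duct and the devices; origin under its centre.
There are look-alikes about, which are no part of the job. What is shaped like the part that bears shaft_center but orange or turquoise is not meant.

How it is judged:
On the way, in this order (a step that is already met when the one before it is completed fails the run):
1. the shaft is seated upright on the floor of the socket (horizontal distance between shaft_foot and socket_floor below 0.004 m and z of shaft_foot in the frame of socket_floor below 0.004 m and angle between the z axis of shaft_foot and the z axis of socket_floor, either way round below 0.1 rad), for 0.2 s.
2. the switch is turned to its OFF stop with the shaft (value of joint rotor below 0.07 rad and z of shaft_foot in the frame of socket_floor below 0.008 m), for 0.2 s.
At the end, for the whole second after the job is handed in: The long 12 mm square shaft stands in the switch's socket, its foot within 4 mm of the socket's floor in height and in plan and within 0.1 rad of upright, and the rotor is within 0.07 rad of its OFF stop (all of step 1 and value of joint rotor below 0.07 rad); the robot touches nothing.
It fails at once if another bar is lifted out of its place or tipped in the block (more than 25 mm or 0.4 rad) (distance of any of offcut_center, thin_center, round_center from where it was at the start of the episode above 0.025 m or angle between any of offcut_center, thin_center, round_center's own z axis and vertical above 0.4 rad).
It fails at once if the jar, the tape roll or the spare terminal is shifted by more than 30 mm (distance of any of jar, tape, spare_terminal from where it was at the start of the episode above 0.03 m).
It also fails if it takes over 54 s, if anything falls off the work surface, if the arm or the gripper's body presses on something with over 40 N, if the wrist force passes 120 N, or if a joint passes its speed limit or range.

## Robot

A 6-joint arm with a two-finger parallel gripper is mounted at the origin on the work surface. World frame = base frame: x ahead of the robot, y to its left, z up, the work surface at z = 0. Lengths are in m, angles in rad, forces in N, time in s.
With the tool pointing down it reaches from about 0.325 to 0.925 m from the base axis. Payload 3.1 kg.
Tool frame: the origin (TCP) lies where the fingers leave the gripper's body, on its centre line; the fingertips stand ahead of it and the grasp point (between the pads) lies 54 mm ahead of it (r.tip_reach is the y of the fingertips in the tool frame, in m); y points along the fingers, z is the direction in which the jaws open and shut, and the axes are right-handed (so a half turn about y gives the same grasp; the last joint's range is limited). The gripper opens to 85 mm and grips with 20 to 120 N. Pads are 22 mm wide; open, the fingers measure 114 mm over their backs; the gripper's body (76 mm by 85 mm) begins 54 mm behind the grasp point. The pads swing forward as they close: fully open they stand 13 mm farther back than shut.
Start: joints at [1.05, 0.217, 1.613, -0, 1.311, -0.112], TCP at [0.248, 0.574, 0.304] pointing down, gripper open.
Joint ranges: [-2.75, 2.75], [-0.78, 2.1], [0.31, 2.55], [-1.13, 4.27], [0.13, 2.63], [-2.58, 2.58]. Speed limits (rad/s): [2.79, 2.79, 3.14, 3.14, 3.14, 3.14].

## Interface

Orientations are given as a unit quaternion [w, x, y, z].
In Python, from workcell import r gives the robot as it stands.
- The arm moves only by the tool arm_command, never from a script. Its argument "commands" is text: rows parted by semicolons, each of 7 numbers parted by spaces: the turn, a rotation vector about the tool's x, y, z in degrees, then the shift along the tool's x, y, z in m, then the closure, from -1 (fully open) to 1 (shut), so that 0 is half open. In form: ax ay az dx dy dz fingers; .... A call has 1 to 8 rows; each row shifts and turns the pose as measured when the row begins, along the tool's axes as they then stand; what a row does not reach is not made up. A row lasts 1/12 s, in which the tool goes at most 41.7 mm and 7.16 degrees, less where a joint would pass 70% of its speed; a pose out of reach is approached as far as the arm can. A call with a gripper value outside its range is refused whole. The fingers move at their own pace and stop on an object; "squeeze" is the grip in N (left out, the last holds). Time passes only in rows, so rows that do not move let the fingers close. It gives the time, the measured TCP pose, the force and the opening at its end, in the units of the state.
- r.state(): the state, without advancing time (a new reading comes with each control period).
- r.capture(name): name is "scene" or "side" or "wrist"; returns a dict with "img" (480x640x3 uint8, red, green, blue), "fx", "fy", "cx", "cy" (pixels), "rvec" (rotation vector, rad) and "tvec" (3), from world to camera coordinates, as OpenCV has them. Camera axes: x right, y down, z forward; pixel columns grow to the right and rows downward; lengths in m; the calibration is good to about 2 mm. The wrist camera is an equidistant fisheye: a pixel r from the principal point sees the ray r / f radians off the axis. A picture is of the moment at which its call begins. There is no depth.
- r.job_done(): hands the job in, once; it reports no verdict.
The state is a dict: "clock": time; "qpos": joint angles; "qvel": joint speeds; "joint_efforts": joint torques, N m; "eef_pos": TCP position; "tool_rot": TCP orientation; "wrist_force": force on the tool from outside, world axes, zero at the start; "torque": the same for the moment, N m; "width": finger opening in m.
Only numpy, scipy, OpenCV 4.12 (cv2) and the standard library are available. Lean on these libraries where they do the work, as an engineer would, in place of code of your own. Each camera call takes 0.05 s, during which the arm holds its last target.

## Working session

There is one attempt and no reset: what is moved stays moved. The work goes in short steps, Python scripts to look and compute and a tool call to move; the robot and the scene stay as the last step left them, time stands still between calls to the robot, and variables do not carry over. Pictures are saved under pics/ and viewed, and the job is handed in when it is done.

Besides the shell and the picture viewer there is one more tool, called after "Emit:" as a command line: name --argument value ..., lists and objects as JSON in quotes. arm_command: Moves the arm, as the interface text tells. Its arguments: {"type":"object","properties":{"commands":{"type":"string"},"squeeze":{"type":"number"}},"required":["commands"]}

```bash
mkdir -p pics; ls; cat > h.py <<'E'
import numpy as np, cv2, json
from workcell import r
def cap(n,f):
    c=r.capture(n); cv2.imwrite('pics/'+f+'.png',c['img'][:,:,::-1]); 
    np.savez('pics/'+f+'.npz',**{k:np.array(v) for k,v in c.items()}); return c
E
python3 - <<'E'
from h import *
cap('scene','s0');cap('side','d0');cap('wrist','w0')
print(r.state())
E
```

```text
pics
{'clock': 0.15, 'qpos': array([ 1.04978607e+00,  2.17578849e-01,  1.61460413e+00, -4.46814427e-05,
        1.31128498e+00, -1.12184760e-01]), 'qvel': array([ 1.00038206e-03, -1.49578691e-03, -4.85792750e-03,  1.58601788e-03,
        3.47901238e-05,  1.14106752e-03]), 'joint_efforts': array([ 1.40828183e-04, -3.97449946e+01, -3.04416919e+01, -1.73807289e-04,
        5.86927883e-03, -1.03361748e-05]), 'eef_pos': array([0.24818717, 0.57306497, 0.30284921]), 'tool_rot': array([-0.69175077,  0.69302042, -0.14372501,  0.14334118]), 'wrist_force': array([ 0.69458295,  0.26532886, -0.33136783]), 'torque': array([-0.00224654, -0.03470472,  0.04703882]), 'width': 0.08530677326447303}
```

View pics/s0.png

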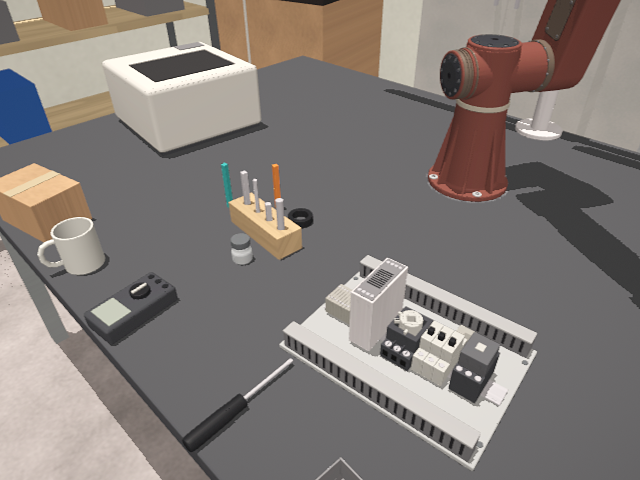

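View pics/d0.png

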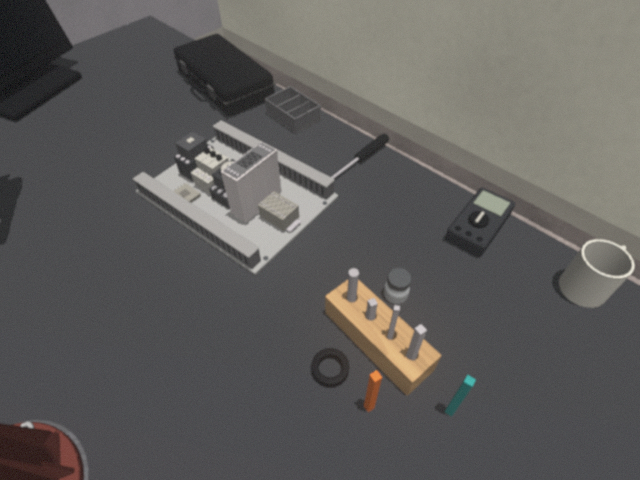

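View pics/w0.png

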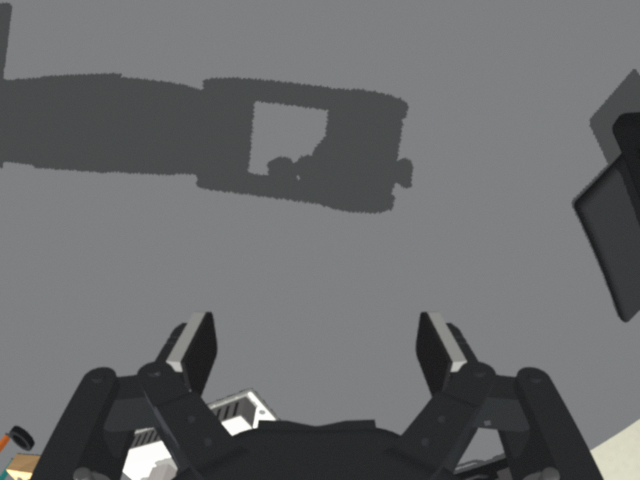

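```bash
python3 - <<'E'
import cv2,numpy as np
a=cv2.imread('pics/s0.png');b=cv2.imread('pics/d0.png')
cv2.imwrite('pics/s0z.png',cv2.resize(a[145:265,210:310],None,fx=6,fy=5*1.0 if 0 else 6,interpolation=2)[:600])
cv2.imwrite('pics/s0z.png',cv2.resize(a[150:260,205:325],(654,600),interpolation=2))
cv2.imwrite('pics/d0z.png',cv2.resize(b[255:395,310:480],(728,600),interpolation=2))
cv2.imwrite('pics/s0p.png',cv2.resize(a[250:410,320:530],(787,600),interpolation=2))
for n in ('s0','d0'):
    z=np.load(f'pics/{n}.npz'); R=cv2.Rodrigues(z['rvec'])[0]; print(n,z['fx'],z['cx'],z['cy'],(-R.T@z['tvec']).round(3))
E
```

```text
s0 482.3368293528692 321.0944032638767 236.65103794920432 [1.086 0.511 0.662]
d0 436.6723907176143 316.50235128991665 242.3692463317938 [ 0.233 -0.379  0.673]
```

View pics/s0z.png

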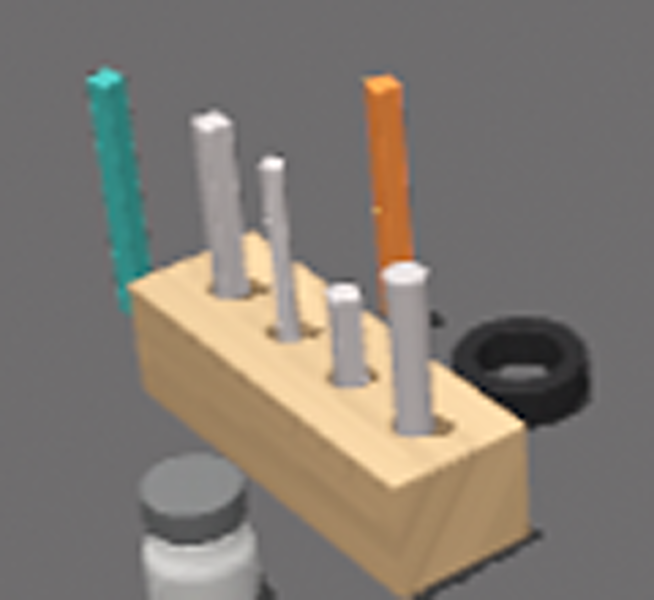

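View pics/d0z.png

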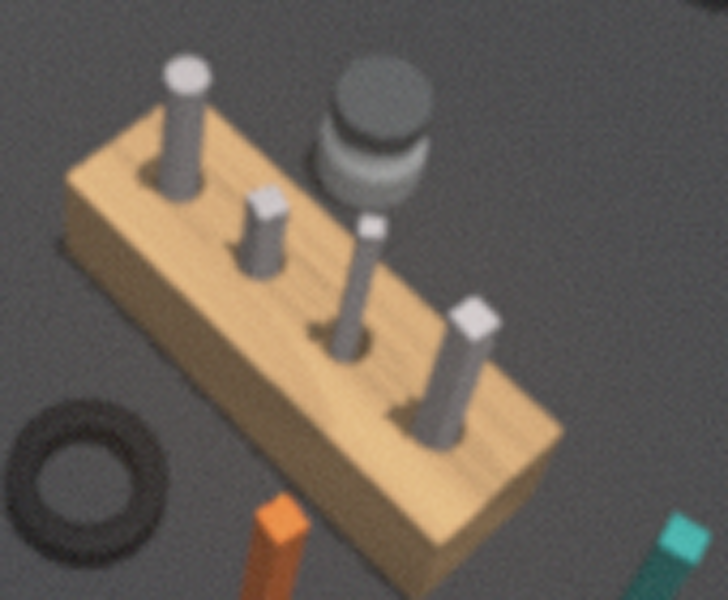

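View pics/s0p.png

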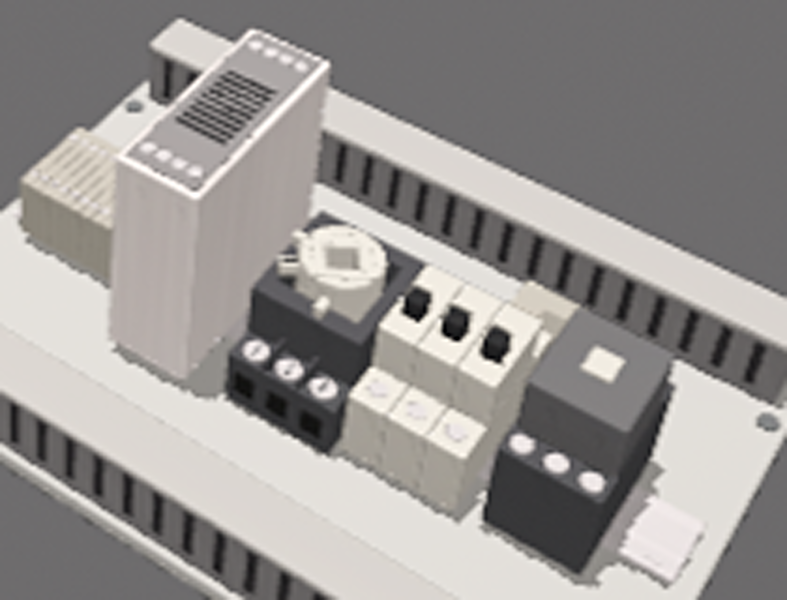

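```bash
cat >> h.py <<'E'
def ray(z,uv,fish=False):
    R=cv2.Rodrigues(z['rvec'])[0]; t=z['tvec']; o=-R.T@t
    if fish:
        x=(uv[0]-z['cx'])/z['fx'];y=(uv[1]-z['cy'])/z['fy'];th=np.hypot(x,y);d=np.array([x/th*np.sin(th),y/th*np.sin(th),np.cos(th)]) if th>0 else np.array([0,0,1.])
    else: d=np.array([(uv[0]-z['cx'])/z['fx'],(uv[1]-z['cy'])/z['fy'],1.])
    d=R.T@d; return o,d/np.linalg.norm(d)
def tri(rays):
    A=np.zeros((3,3));b=np.zeros(3)
    for o,d in rays:
        P=np.eye(3)-np.outer(d,d);A+=P;b+=P@o
    p=np.linalg.solve(A,b)
    return p,[np.linalg.norm((np.eye(3)-np.outer(d,d))@(p-o)) for o,d in rays]
def atz(ry,z): o,d=ry; return o+d*(z-o[2])/d[2]
def ld(f): return dict(np.load('pics/'+f+'.npz'))
def proj(z,P,fish=False):
    R=cv2.Rodrigues(z['rvec'])[0]; p=R@np.array(P,float)+z['tvec']
    if fish:
        h=np.hypot(p[0],p[1]); th=np.arctan2(h,p[2]); return np.array([z['cx']+z['fx']*th*p[0]/h, z['cy']+z['fy']*th*p[1]/h])
    return np.array([z['cx']+z['fx']*p[0]/p[2], z['cy']+z['fy']*p[1]/p[2]])
E
python3 - <<'E'
from h import *
np.set_printoptions(precision=4,suppress=True)
s=ld('s0');d=ld('d0')
for n,a,b in [('shaft',(243.7,172.2),(420.9,329.0)),('round',(279.5,199.9),(353.7,272.5)),('thin',(254.7,179.9),(396.6,308)),('off',(268.1,203.6),(372.4,302.2)),('plc',(253+13/3.748+320-253,0),(0,0))][:4]:
    print(n,*tri([ray(s,a),ray(d,b)]))
f=5.45;g=4.282
for a in [(131,287),(252,234),(525,425),(395,490)]: print('blk s',atz(ray(s,(205+a[0]/f,150+a[1]/f)),.055))
for a in [(67,178),(563,430),(440,543)]: print('blk d',atz(ray(d,(310+a[0]/g,255+a[1]/g)),.055))
print('sock',atz(ray(s,(411.5,318)),.082))
for a in [(315,243),(329,269),(371,257),(356,236)]: print(' corner',atz(ray(s,(320+a[0]/3.748,250+a[1]/3.748)),.082))
for n,a in [('nose?',(321,306)),('lug1',(288,266)),('lug2',(298,240))]: print(n,atz(ray(s,(320+a[0]/3.748,250+a[1]/3.748)),.08))
for a in [(285,345),(475,450),(535,352)]: print('plate',atz(ray(s,a),.01))
E
```

```text
shaft [ 0.5268 -0.2762  0.1356] [np.float64(0.0006711911548826938), np.float64(0.000671191154882832)]
round [ 0.5395 -0.1441  0.126 ] [np.float64(0.0010685857500990045), np.float64(0.0010685857500989746)]
thin [ 0.5309 -0.2323  0.1349] [np.float64(0.0002325621209875137), np.float64(0.00023256212098748567)]
off [ 0.5351 -0.1883  0.0952] [np.float64(0.0008019679914597072), np.float64(0.0008019679914595657)]
blk s [ 0.5557 -0.3063  0.055 ]
blk s [ 0.4924 -0.3024  0.055 ]
blk s [ 0.5099 -0.1112  0.055 ]
blk s [ 0.5741 -0.1166  0.055 ]
blk d [ 0.5118 -0.1129  0.055 ]
blk d [ 0.5568 -0.3093  0.055 ]
blk d [ 0.4943 -0.3026  0.055 ]
sock [0.5871 0.2296 0.082 ]
 corner [0.5897 0.2165 0.082 ]
 corner [0.5981 0.2301 0.082 ]
 corner [0.5797 0.2391 0.082 ]
 corner [0.5737 0.227  0.082 ]
nose? [0.6162 0.2393 0.08  ]
lug1 [0.6073 0.2152 0.08  ]
lug2 [0.5917 0.2089 0.08  ]
plate [0.7299 0.0734 0.01  ]
plate [0.673  0.4095 0.01  ]
plate [0.4448 0.3933 0.01  ]
```

```bash
cat >> h.py <<'E'
from scipy.spatial.transform import Rotation as Ro
np.set_printoptions(precision=4,suppress=True)
def rot(q): return Ro.from_quat([q[1],q[2],q[3],q[0]])
def plan(target, jaw_deg, n=None, vmax=.04, amax=7.0):
    """rows to go straight; jaw_deg=world yaw of jaw axis (tool z), mod 180 nearest; target=TCP"""
    s=r.state(); p=np.array(s['eef_pos']); R=rot(s['tool_rot']); M=R.as_matrix()
    cur=np.degrees(np.arctan2(M[1,2],M[0,2]))
    d=(jaw_deg-cur+90)%180-90
    jw=np.radians(cur+d); y=np.array([0,0,-1.]); z=np.array([np.cos(jw),np.sin(jw),0]); x=np.cross(y,z)
    T=Ro.from_matrix(np.c_[x,y,z]); rv=(R.inv()*T).as_rotvec()
    dist=np.linalg.norm(target-p); k=max(int(np.ceil(max(dist/vmax,np.degrees(np.linalg.norm(rv))/amax))),1) if n is None else n
    print('cur',p,'yaw',round(cur,2),'dyaw',round(d,2),'rows',k,'q6',round(s['qpos'][5],3),'F',s['wrist_force'],'w',round(s['width'],4),'t',s['clock'])
    step=(np.array(target)-p)/k; out=[]
    for i in range(k):
        Ri=R*Ro.from_rotvec(rv*i/k)
        sh=Ri.inv().apply(step); a=np.degrees(rv/k)
        out.append(' '.join(f'{v:.2f}' for v in a)+' '+' '.join(f'{v:.4f}' for v in sh))
    for i in range(0,k,8): print('; '.join(out[i:i+8]))
E
python3 - <<'E'
from h import *
w=ld('w0'); R=cv2.Rodrigues(w['rvec'])[0]; o=-R.T@w['tvec']; s=r.state(); T=rot(s['tool_rot'])
print('cam in tool',T.inv().apply(o-s['eef_pos']),'axes(x,y,z rows) in tool',T.inv().apply(R),w['fx'],w['cx'],w['cy'],r.tip_reach)
print('tool axes',T.as_matrix())
plan(np.array([.52,.22,.33]),80)
E
```

```text
cam in tool [-0.0847 -0.0691 -0.0004] axes(x,y,z rows) in tool [[-0.0007 -0.0005  1.    ]
 [ 0.9447 -0.328   0.0005]
 [ 0.328   0.9447  0.0007]] 371.64829954431775 316.05610178050256 240.91723762908893 0.0726
tool axes [[ 0.9176 -0.0009  0.3975]
 [-0.3975 -0.0016  0.9176]
 [-0.0002 -1.     -0.0019]]
cur [0.2482 0.5731 0.3028] yaw 66.58 dyaw 13.42 rows 12 q6 -0.112 F [ 0.6946  0.2653 -0.3314] w 0.0853 t 0.15
0.01 -1.12 -0.00 0.0325 -0.0022 -0.0180; 0.01 -1.12 -0.00 0.0321 -0.0022 -0.0186; 0.01 -1.12 -0.00 0.0318 -0.0022 -0.0193; 0.01 -1.12 -0.00 0.0314 -0.0022 -0.0199; 0.01 -1.12 -0.00 0.0310 -0.0022 -0.0205; 0.01 -1.12 -0.00 0.0306 -0.0022 -0.0211; 0.01 -1.12 -0.00 0.0302 -0.0022 -0.0217; 0.01 -1.12 -0.00 0.0297 -0.0022 -0.0223
0.01 -1.12 -0.00 0.0293 -0.0023 -0.0228; 0.01 -1.12 -0.00 0.0288 -0.0023 -0.0234; 0.01 -1.12 -0.00 0.0284 -0.0023 -0.0240; 0.01 -1.12 -0.00 0.0279 -0.0023 -0.0245
```

Emit:
arm_command --commands "0 -1 0 0.037 -0.002 -0.015 0; 0 -1 0 0.037 -0.002 -0.015 0; 0 -1 0 0.037 -0.002 -0.016 0; 0 -1 0 0.037 -0.002 -0.016 0; 0 -1 0 0.037 -0.002 -0.016 0; 0 -1 0 0.037 -0.002 -0.017 0; 0 -1 0 0.037 -0.002 -0.017 0; 0 -1 0 0.037 -0.002 -0.017 0"

```text
clock: 0.82
eef_pos: [0.4828, 0.3502, 0.3141]
tool_rot: [-0.7, 0.703, -0.089, 0.084]
wrist_force: [0.0, 1.1, -0.8]
width: 0.0427
```

```bash
python3 - <<'E'
from h import *
plan(np.array([.585,.229,.33]),80)
E
```

```text
cur [0.4828 0.3502 0.3141] yaw 75.92 dyaw 4.08 rows 4 q6 -0.816 F [ 0.0359  1.0709 -0.8257] w 0.0427 t 0.8167
0.06 -1.02 -0.11 0.0321 -0.0041 -0.0232; 0.06 -1.02 -0.11 0.0317 -0.0041 -0.0238; 0.06 -1.02 -0.11 0.0313 -0.0041 -0.0243; 0.06 -1.02 -0.11 0.0309 -0.0040 -0.0249
```

Emit:
arm_command --commands "0 -1 0 0.034 -0.004 -0.025 0; 0 -1 0 0.034 -0.004 -0.025 0; 0 -1 0 0.034 -0.004 -0.025 0; 0 -1 0 0.02 -0.004 -0.025 0; 0 0 0 0 0 0 0; 0 0 0 0 0 0 0"

```text
clock: 1.32
eef_pos: [0.5842, 0.2177, 0.3272]
tool_rot: [-0.702, 0.707, -0.067, 0.062]
wrist_force: [-1.0, 0.7, -0.5]
width: 0.0429
```

```bash
python3 - <<'E'
from h import *
cap('wrist','w1')
a=cv2.imread('pics/w1.png')
print(proj(ld('w1'),[.585,.229,.082],True))
plan(np.array([.585,.229,.33]),80)
E
```

```text
[331.0181 215.0334]
cur [0.5841 0.2177 0.3272] yaw 79.61 dyaw 0.39 rows 1 q6 -1.142 F [-0.7953 -0.0126  0.4354] w 0.0426 t 1.3667
0.47 -0.39 -0.37 -0.0011 -0.0029 0.0112
```

View pics/w1.png

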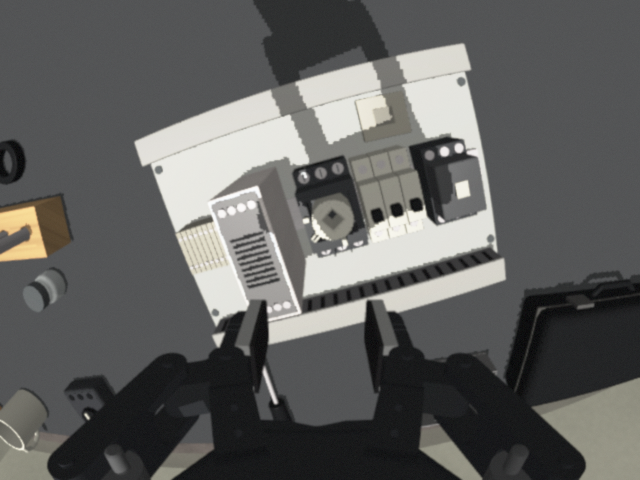

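```bash
python3 - <<'E'
import cv2
a=cv2.imread('pics/w1.png')
cv2.imwrite('pics/w1z.png',cv2.resize(a[170:265,285:385],(632,600),interpolation=2))
E
```

```text
(no output)
```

View pics/w1z.png

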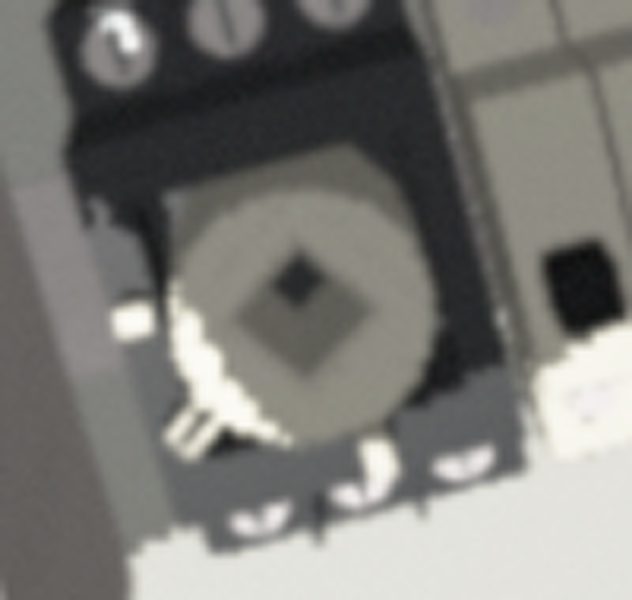

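Emit:
arm_command --commands "0 0 0 -0.01 0.03 0 0; 0 0 0 0 0.03 0.01 0; 0 0 0 0 0.03 0 0; 0 0 0 0 0 0 0"

```text
clock: 1.7
eef_pos: [0.574, 0.2333, 0.2373]
tool_rot: [-0.703, 0.706, -0.064, 0.062]
wrist_force: [-1.8, -1.1, -1.8]
width: 0.0429
```

```bash
python3 - <<'E'
from h import *
cap('wrist','w2')
a=cv2.imread('pics/w2.png')
u=proj(ld('w2'),[.585,.229,.082],True);print(u)
x,y=(u-60).astype(int); print(x,y)
cv2.imwrite('pics/w2z.png',cv2.resize(a[y:y+120,x:x+120],(600,600),interpolation=2))
E
```

```text
[313.6388 267.6996]
253 207
```

View pics/w2z.png

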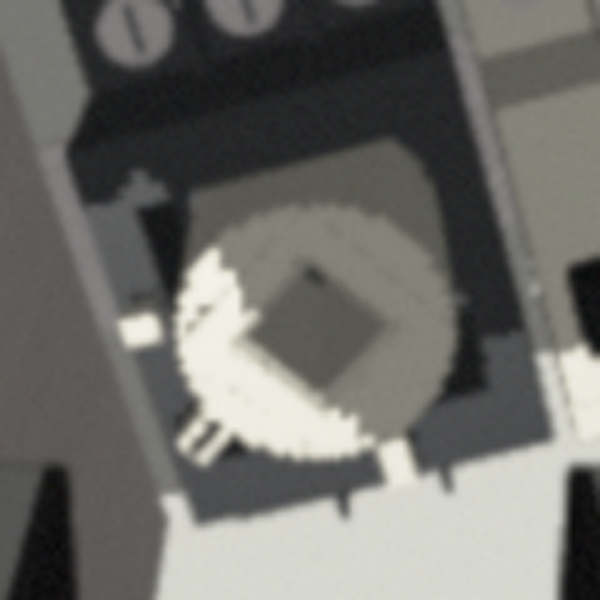

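```bash
python3 - <<'E'
from h import *
w1=ld('w1');w2=ld('w2')
c1=np.array([(298,245),(375,305),(305,378),(232,312)])/6.32+[285,170]
c2=np.array([(308,258),(390,322),(320,395),(242,330)])/5+[253,207]
for a,b in zip(c1,c2): print(*tri([ray(w1,a,1),ray(w2,b,1)]))
s=ld('s0')
print('ctr tri all',*tri([ray(w1,c1.mean(0),1),ray(w2,c2.mean(0),1),ray(s,(411.5,318))]))
for w,c in((w1,c1),(w2,c2)):
    P=np.array([atz(ray(w,a,1),.082) for a in c]); print(P[:,:2],P.mean(0)); 
    for i in range(4):
        e=P[(i+1)%4]-P[i]; print(np.linalg.norm(e),np.degrees(np.arctan2(e[1],e[0]))%90)
    D=P-P.mean(0); print('diag',np.degrees(np.arctan2(D[:,1],D[:,0]))%90)
C=np.array([atz(ray(w2,a,1),.082) for a in c2]).mean(0)
for n,a in [('nose',(205,437)),('ON',(140,331)),('OFF',(398,462))]:
    p=atz(ray(w2,np.array(a)/5+[253,207],1),.08)-C; print(n,p,np.degrees(np.arctan2(p[1],p[0])))
# collar circle in w2: ellipse bounds
for a in [(175,320),(460,310),(315,203),(315,460)]: print(atz(ray(w2,np.array(a)/5+[253,207],1),.082))
# plate orientation
for a in [(158,169),(461,81),(491,239),(216,313)]: print('hole',atz(ray(w1,a,1),.01))
E
```

```text
[0.5805 0.2307 0.0779] [np.float64(0.0002561778470123561), np.float64(0.0002561778470123415)]
[0.5902 0.2399 0.0808] [np.float64(0.00016987202433169522), np.float64(0.00016987202433180591)]
[0.5991 0.2287 0.0809] [np.float64(4.0581824098470044e-05), np.float64(4.058182409852587e-05)]
[0.5876 0.2203 0.0814] [np.float64(9.238595660287605e-06), np.float64(9.238595660246447e-06)]
ctr tri all [0.5882 0.2301 0.0832] [np.float64(0.00031764496013034996), np.float64(0.0002480973783810521), np.float64(0.00012074910201106426)]
[[0.5796 0.2309]
 [0.59   0.24  ]
 [0.5987 0.2287]
 [0.5874 0.2203]] [0.5889 0.23   0.082 ]
0.013796116919187149 41.33510490344813
0.01435420433732229 37.56950028385743
0.01405620355720949 36.66037005709978
0.013228258636044826 36.32154056673508
diag [84.1658 84.1421 82.3596 81.2659]
[[0.5788 0.2308]
 [0.5896 0.2398]
 [0.5986 0.2288]
 [0.5873 0.2203]] [0.5886 0.2299 0.082 ]
0.01412777663921142 39.73719656463904
0.014153247328241778 39.10887263670816
0.014058373729772113 37.082355343444135
0.013501409679948383 39.43710664989456
diag [85.1241 83.8923 83.6328 82.6824]
nose [ 0.0145 -0.0179 -0.002 ] -50.954374070108706
ON [-0.0026 -0.0233 -0.002 ] -96.27631853062212
OFF [ 0.023   0.0075 -0.002 ] 18.00496486928666
[0.5844 0.2119 0.082 ]
[0.5896 0.2492 0.082 ]
[0.5714 0.233  0.082 ]
[0.6082 0.2264 0.082 ]
hole [0.5158 0.0491 0.01  ]
hole [0.4809 0.391  0.01  ]
hole [0.6647 0.4109 0.01  ]
hole [0.7003 0.069  0.01  ]
```

```bash
python3 - <<'E'
from h import *
plan(np.array([.520,-.276,.34]),84)
E
```

```text
cur [0.5754 0.2341 0.2405] yaw 79.79 dyaw 4.21 rows 14 q6 -1.117 F [0.0451 1.3894 0.1397] w 0.043 t 1.75
0.01 -0.30 0.01 0.0026 -0.0070 -0.0366; 0.01 -0.30 0.01 0.0024 -0.0070 -0.0366; 0.01 -0.30 0.01 0.0022 -0.0070 -0.0366; 0.01 -0.30 0.01 0.0020 -0.0070 -0.0366; 0.01 -0.30 0.01 0.0018 -0.0071 -0.0366; 0.01 -0.30 0.01 0.0016 -0.0071 -0.0366; 0.01 -0.30 0.01 0.0014 -0.0071 -0.0366; 0.01 -0.30 0.01 0.0012 -0.0071 -0.0366
0.01 -0.30 0.01 0.0010 -0.0071 -0.0366; 0.01 -0.30 0.01 0.0008 -0.0071 -0.0366; 0.01 -0.30 0.01 0.0006 -0.0071 -0.0366; 0.01 -0.30 0.01 0.0005 -0.0071 -0.0366; 0.01 -0.30 0.01 0.0003 -0.0071 -0.0367; 0.01 -0.30 0.01 0.0001 -0.0071 -0.0367
```

Emit:
arm_command --commands "0 0 0 0 -0.03 -0.01 0; 0 0 0 0 -0.03 -0.03 0; 0 -0.5 0 0.003 -0.02 -0.04 0; 0 -0.5 0 0.003 -0.01 -0.04 0; 0 -0.5 0 0.003 0 -0.04 0; 0 -0.5 0 0.003 0 -0.04 0; 0 -0.5 0 0.002 0 -0.04 0; 0 -0.5 0 0.002 0 -0.04 0"

```text
clock: 2.42
eef_pos: [0.5502, -0.0384, 0.3526]
tool_rot: [0.706, -0.706, 0.025, -0.043]
wrist_force: [1.0, 0.1, -0.0]
width: 0.043
```

Emit:
arm_command --commands "0 -0.5 0 0.002 0 -0.04 0; 0 -0.5 0 0.001 0 -0.04 0; 0 -0.5 0 0 0 -0.04 0; 0 0 0 0 0 -0.04 0; 0 0 0 0 0 -0.04 0; 0 0 0 0 0 -0.04 0; 0 0 0 0 0 -0.03 0; 0 0 0 0 0 0 0"

```text
clock: 3.08
eef_pos: [0.5347, -0.3226, 0.3801]
tool_rot: [-0.7, 0.713, -0.002, 0.043]
wrist_force: [1.2, 0.7, -0.0]
width: 0.0426
```

```bash
python3 - <<'E'
from h import *
plan(np.array([.520,-.276,.34]),84)
cap('wrist','w3')
print(proj(ld('w3'),[.527,-.276,.135],True))
E
```

```text
cur [ 0.5347 -0.3226  0.3801] yaw 86.29 dyaw -2.29 rows 2 q6 -2.172 F [ 1.2192  0.6891 -0.0369] w 0.0426 t 3.0833
0.43 1.16 1.67 -0.0100 0.0192 0.0231; 0.43 1.16 1.67 -0.0098 0.0196 0.0227
[374.0663 187.4912]
```

View pics/w3.png

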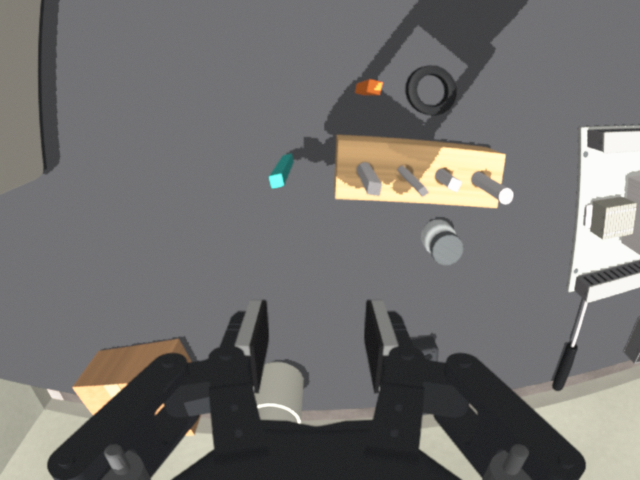

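```bash
python3 - <<'E'
from h import *
print(np.degrees(r.state()['qpos']))
plan(np.array([.520,-.276,.29]),90)
E
```

```text
[ -37.8115    7.7046   89.6758    1.2452   79.361  -124.3769]
cur [ 0.5352 -0.3205  0.3808] yaw 86.35 dyaw 3.65 rows 3 q6 -2.171 F [0.7961 0.1448 0.6493] w 0.0431 t 3.1333
0.31 -1.21 1.12 -0.0078 0.0296 0.0149; 0.31 -1.21 1.12 -0.0069 0.0299 0.0149; 0.31 -1.21 1.12 -0.0060 0.0301 0.0149
```

Emit:
arm_command --commands "0.3 -1 1 -0.008 0.03 0.015 0; 0.3 -1 1 -0.007 0.03 0.015 0; 0.3 -1 1 -0.006 0.03 0.015 0; 0 0 0 0 0 0 0; 0 0 0 0 0 0 0"

```text
clock: 3.55
eef_pos: [0.5246, -0.2714, 0.2998]
tool_rot: [-0.704, 0.71, 0.006, 0.009]
wrist_force: [1.0, -0.1, 1.4]
width: 0.0425
```

```bash
python3 - <<'E'
from h import *
plan(np.array([.520,-.276,.29]),90)
cap('wrist','w4')
u=proj(ld('w4'),[.527,-.276,.135],True);print(u)
a=cv2.imread('pics/w4.png'); x,y=(u-70).astype(int); print(x,y)
cv2.imwrite('pics/w4z.png',cv2.resize(a[y:y+120,x:x+140],(700,600),interpolation=2))
E
```

```text
cur [ 0.5246 -0.2714  0.2998] yaw 89.69 dyaw 0.31 rows 1 q6 -2.165 F [ 1.0408 -0.1107  1.4135] w 0.0425 t 3.55
0.46 -0.31 1.21 -0.0048 0.0097 -0.0046
[311.1877 244.1769]
241 174
```

View pics/w4z.png

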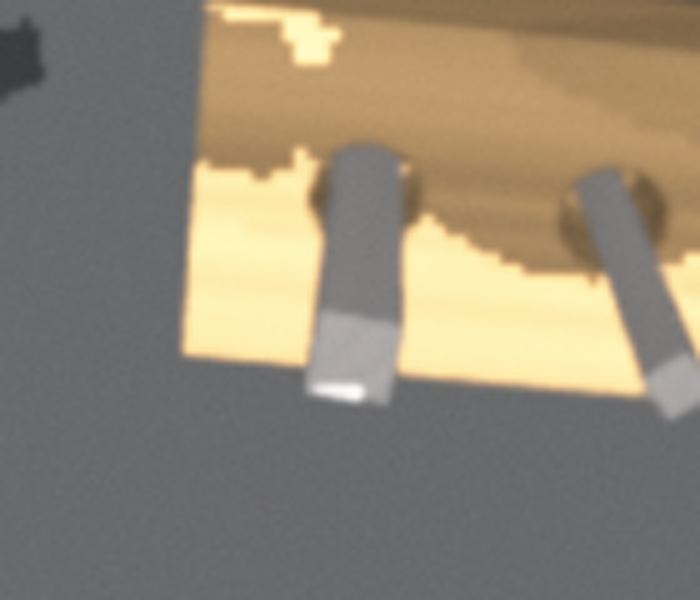

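View pics/w4.png

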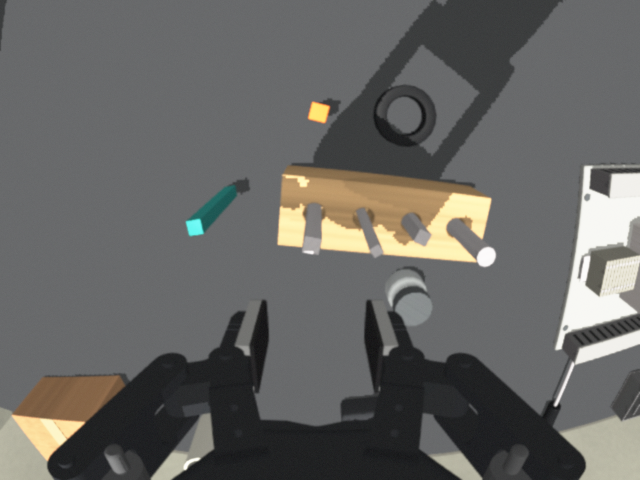

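```bash
python3 - <<'E'
from h import *
w=ld('w4')
c=np.array([(323,311),(402,325),(388,404),(305,388)])/5+[241,174]
P=np.array([atz(ray(w,a,1),.135) for a in c]); print(P[:,:2],P.mean(0)); 
for i in range(4):
    e=P[(i+1)%4]-P[i]; print(np.linalg.norm(e),np.degrees(np.arctan2(e[1],e[0]))%90)
D=P-P.mean(0); print('diag',(np.degrees(np.arctan2(D[:,1],D[:,0]))-45)%90)
c3=ray(ld('w4'),c.mean(0),1)
print(tri([c3,ray(ld('s0'),(243.7,172.2)),ray(ld('d0'),(420.9,329))]))
# hole/base
b=np.array((366,190))/5+[241,174]; print('hole',atz(ray(w,b,1),.055))
print('lookalikes',atz(ray(w,(195,228),1),.12),atz(ray(w,(319,112),1),.12))
E
```

```text
[[ 0.5213 -0.2797]
 [ 0.5233 -0.2692]
 [ 0.5347 -0.2711]
 [ 0.5323 -0.2823]] [ 0.5279 -0.2755  0.135 ]
0.010675530460048842 79.20135711350504
0.01152773931547243 80.56353742468342
0.01143401146988646 78.13902860751386
0.011322778258221597 76.7591871125687
diag [76.9951 80.8496 78.4461 78.3706]
(array([ 0.5271, -0.2758,  0.1357]), [np.float64(0.0005413345968713109), np.float64(0.0007418671358982487), np.float64(0.0007934711857228846)])
hole [ 0.5275 -0.275   0.055 ]
lookalikes [ 0.52  -0.361  0.12 ] [ 0.4406 -0.2705  0.12  ]
```

```bash
sed -i 's/def plan(target, jaw_deg, n=None/def plan(target, jaw_deg, n=None, exact=False/; s/d=(jaw_deg-cur+90)%180-90/d=(jaw_deg-cur+90)%180-90 if not exact else jaw_deg-cur/' h.py; python3 - <<'E'
from h import *
plan(np.array([.527,-.2757,.25]),-11.3,exact=True)
E
```

```text
cur [ 0.5243 -0.271   0.2993] yaw 89.68 dyaw -100.98 rows 15 q6 -2.165 F [-0.1709  1.1564 -1.0244] w 0.0427 t 3.6
-0.05 6.73 0.08 0.0001 0.0033 -0.0003; -0.05 6.73 0.08 0.0002 0.0033 -0.0003; -0.05 6.73 0.08 0.0002 0.0033 -0.0002; -0.05 6.73 0.08 0.0002 0.0033 -0.0002; -0.05 6.73 0.08 0.0002 0.0033 -0.0002; -0.05 6.73 0.08 0.0003 0.0033 -0.0002; -0.05 6.73 0.08 0.0003 0.0033 -0.0001; -0.05 6.73 0.08 0.0003 0.0033 -0.0001
-0.05 6.73 0.08 0.0003 0.0033 -0.0000; -0.05 6.73 0.08 0.0003 0.0033 -0.0000; -0.05 6.73 0.08 0.0003 0.0033 0.0000; -0.05 6.73 0.08 0.0003 0.0033 0.0001; -0.05 6.73 0.08 0.0003 0.0033 0.0001; -0.05 6.73 0.08 0.0003 0.0033 0.0002; -0.05 6.73 0.08 0.0003 0.0033 0.0002
```

Emit:
arm_command --commands "0 7 0 0 0.003 0 0; 0 7 0 0 0.003 0 0; 0 7 0 0 0.003 0 0; 0 7 0 0 0.003 0 0; 0 7 0 0 0.003 0 0; 0 7 0 0 0.003 0 0; 0 7 0 0 0.003 0 0; 0 7 0 0 0.003 0 0"

```text
clock: 4.27
eef_pos: [0.537, -0.2762, 0.3022]
tool_rot: [0.619, -0.619, 0.319, -0.363]
wrist_force: [-0.5, 0.5, -0.1]
width: 0.0426
```

Emit:
arm_command --commands "0 7 0 0 0.003 0 0; 0 7 0 0 0.003 0 0; 0 7 0 0 0.003 0 0; 0 7 0 0 0.003 0 0; 0 7 0 0 0.003 0 0; 0 7 0 0 0.003 0 0; 0 3 0 0 0 0 0; 0 0 0 0 0 0 0"

```text
clock: 4.93
eef_pos: [0.55, -0.2837, 0.3126]
tool_rot: [-0.449, 0.421, -0.522, 0.591]
wrist_force: [0.9, -0.2, 0.3]
width: 0.0428
```

```bash
python3 - <<'E'
from h import *
plan(np.array([.527,-.2757,.22]),-11.3,exact=True)
E
```

```text
cur [ 0.55   -0.2837  0.3126] yaw -13.87 dyaw 2.57 rows 3 q6 -0.351 F [ 0.8603 -0.2409  0.3202] w 0.0428 t 4.9333
-1.91 -0.88 0.61 -0.0016 0.0299 -0.0112; -1.91 -0.88 0.61 -0.0015 0.0302 -0.0101; -1.91 -0.88 0.61 -0.0013 0.0306 -0.0091
```

Emit:
arm_command --commands "-2 -1 0.6 -0.0016 0.03 -0.011 0; -2 -1 0.6 -0.0015 0.03 -0.010 0; -2 -1 0.6 -0.0013 0.02 -0.009 0; 0 0 0 0 0 0 0; 0 0 0 0 0 0 0"

```text
clock: 5.35
eef_pos: [0.5316, -0.2789, 0.2376]
tool_rot: [-0.452, 0.453, -0.54, 0.547]
wrist_force: [0.4, -0.5, 0.7]
width: 0.0426
```

```bash
python3 - <<'E'
from h import *
plan(np.array([.527,-.2757,.22]),-11.3,exact=True)
cap('wrist','w5')
E
```

```text
cur [ 0.5316 -0.2789  0.2376] yaw -10.45 dyaw -0.85 rows 1 q6 -0.415 F [ 0.3775 -0.5288  0.6831] w 0.0426 t 5.35
-0.40 0.85 0.36 -0.0025 0.0176 -0.0052
```

View pics/w5.png

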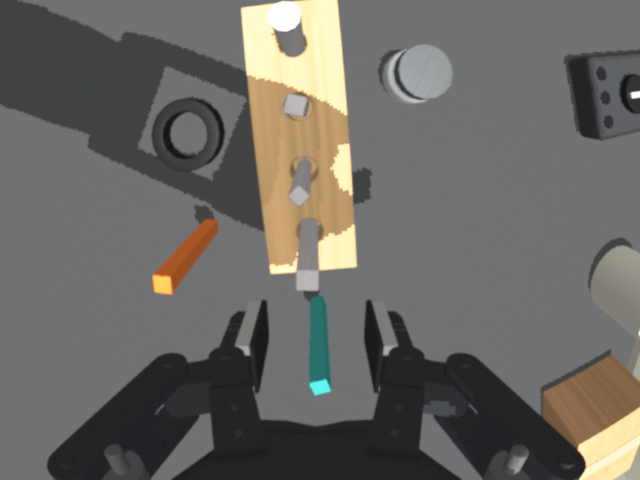

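```bash
python3 - <<'E'
from h import *
a=cv2.imread('pics/w5.png')
cv2.imwrite('pics/w5z.png',cv2.resize(a[215:305,260:360],(667,600),interpolation=2))
E
```

```text
(no output)
```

View pics/w5z.png

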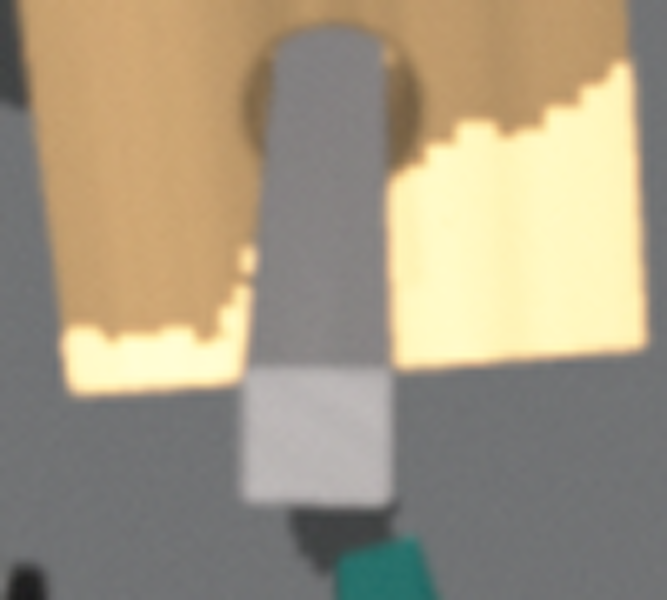

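```bash
python3 - <<'E'
from h import *
w=ld('w5')
c=np.array([(247,368),(391,367),(393,505),(242,502)])/6.67+[260,215]
P=np.array([atz(ray(w,a,1),.135) for a in c]); print(P.mean(0)); 
for i in range(4):
    e=P[(i+1)%4]-P[i]; print(np.linalg.norm(e),np.degrees(np.arctan2(e[1],e[0]))%90)
c4=np.array([(323,311),(402,325),(388,404),(305,388)])/5+[241,174]
print(tri([ray(w,c.mean(0),1),ray(ld('w4'),c4.mean(0),1)]))
print(tri([ray(w,c.mean(0),1),ray(ld('w4'),c4.mean(0),1),ray(ld('s0'),(243.7,172.2)),ray(ld('d0'),(420.9,329))]))
plan(np.array([.527,-.2757,.20]),-11.3,exact=True)
E
```

```text
[ 0.5286 -0.2755  0.135 ]
0.010882865105222045 79.8825242303534
0.011716478429278955 80.50518074254894
0.011692364565892214 78.18983011140304
0.011390549213383413 76.47476452498148
(array([ 0.5284, -0.2757,  0.1341]), [np.float64(0.0001966593721293313), np.float64(0.00019665937212929875)])
(array([ 0.5276, -0.2757,  0.1354]), [np.float64(0.0010244260198793522), np.float64(0.00016734704033779743), np.float64(0.001147456300817045), np.float64(0.000869479964284942)])
cur [ 0.5312 -0.2787  0.2371] yaw -10.46 dyaw -0.84 rows 1 q6 -0.415 F [ 0.6643  0.3915 -0.8837] w 0.0424 t 5.4
-0.32 0.84 0.33 -0.0024 0.0371 -0.0048
```

Emit:
arm_command --commands "-0.3 1 0.3 -0.002 0.017 -0.004 0; 0 0 0 -0.001 0.014 -0.001 0; 0 0 0 0 0 0 0; 0 0 0 0 0 0 0"

```text
clock: 5.73
eef_pos: [0.5282, -0.2755, 0.2062]
tool_rot: [-0.447, 0.446, -0.546, 0.55]
wrist_force: [0.1, 0.6, 0.9]
width: 0.0427
```

```bash
python3 - <<'E'
from h import *
plan(np.array([.5278,-.2757,.172]),-11.3,exact=True,vmax=.018)
E
```

```text
cur [ 0.5282 -0.2755  0.2062] yaw -11.62 dyaw 0.32 rows 2 q6 -0.396 F [0.0889 0.5898 0.9297] w 0.0427 t 5.7333
-0.14 -0.16 0.05 0.0001 0.0171 -0.0002; -0.14 -0.16 0.05 0.0001 0.0171 -0.0002
```

Well aligned; going down.

Emit:
arm_command --commands "0 0 0 0 0.014 0 0; 0 0 0 0 0.014 0 0; 0 0 0 0 0.007 0 0; 0 0 0 0 0 0 0"

```text
clock: 6.07
eef_pos: [0.5303, -0.2768, 0.1736]
tool_rot: [-0.448, 0.445, -0.544, 0.552]
wrist_force: [0.6, -0.4, 0.4]
width: 0.0426
```

```bash
python3 - <<'E'
from h import *
plan(np.array([.5278,-.2757,.172]),-11.3,exact=True,vmax=.018)
cap('wrist','w6')
E
```

```text
cur [ 0.5303 -0.2768  0.1736] yaw -11.67 dyaw 0.37 rows 1 q6 -0.395 F [ 0.6164 -0.3507  0.3736] w 0.0426 t 6.0667
-0.64 -0.37 0.23 -0.0006 0.0015 -0.0027
```

View pics/w6.png

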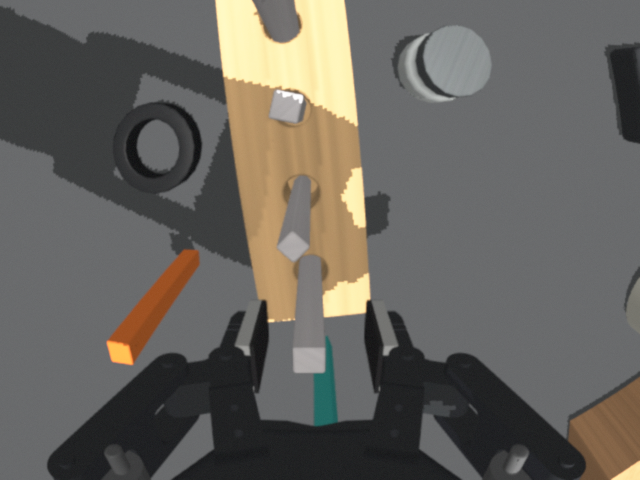

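Emit:
arm_command --commands "-0.6 0 0.2 -0.001 0.001 -0.003 0; 0 0 0 0 0 0 0.5; 0 0 0 0 0 0 1; 0 0 0 0 0 0 1; 0 0 0 0 0 0 1; 0 0 0 0 0 0 1; 0 0 0 0 0 0 1" --squeeze 70

```text
clock: 6.7
eef_pos: [0.5291, -0.2762, 0.1769]
tool_rot: [-0.447, 0.446, -0.546, 0.55]
wrist_force: [-0.0, -0.8, -2.5]
width: 0.0106
```

```bash
python3 - <<'E'
from h import *
plan(np.array([.5278,-.2757,.300]),-11.3,exact=True)
E
```

```text
cur [ 0.5291 -0.2762  0.1769] yaw -11.68 dyaw 0.38 rows 4 q6 -0.395 F [-0.0415 -0.8189 -2.5146] w 0.0106 t 6.7
-0.08 -0.10 0.04 0.0000 -0.0308 -0.0002; -0.08 -0.10 0.04 -0.0000 -0.0308 -0.0002; -0.08 -0.10 0.04 -0.0000 -0.0308 -0.0003; -0.08 -0.10 0.04 -0.0000 -0.0308 -0.0003
```

Emit:
arm_command --commands "0 0 0 0 -0.01 0 1; 0 0 0 0 -0.02 0 1; 0 0 0 0 -0.03 0 1; 0 0 0 0 -0.03 0 1; 0 0 0 0 -0.03 0 1; 0 0 0 0 -0.03 0 1; 0 0 0 0 -0.02 0 1; 0 0 0 0 0 0 1"

```text
clock: 7.37
eef_pos: [0.5274, -0.2751, 0.3544]
tool_rot: [-0.447, 0.446, -0.546, 0.55]
wrist_force: [0.1, -0.7, -1.3]
width: 0.0107
```

```bash
python3 - <<'E'
from h import *
plan(np.array([.5885,.23,.345]),-51.3,exact=True)
cap('scene','s1');cap('side','d1')
a=cv2.imread('pics/s1.png');b=cv2.imread('pics/d1.png')
s=r.state();p=s['eef_pos']+np.array([0,0,-.1])
out=[]
for f,i in(('s1',a),('d1',b)):
    u=proj(ld(f),p).astype(int);print(u); x=max(u[0]-60,0);y=max(u[1]-80,0); print(x,y); out.append(cv2.resize(i[y:y+160,x:x+100],(375,600),interpolation=2))
cv2.imwrite('pics/c1.png',np.hstack(out))
E
```

```text
cur [ 0.5274 -0.2751  0.3544] yaw -11.7 dyaw -39.6 rows 13 q6 -0.395 F [ 0.1193 -0.7036 -1.3123] w 0.0107 t 7.3667
-0.03 3.05 0.00 -0.0390 0.0006 -0.0033; -0.03 3.05 0.00 -0.0388 0.0006 -0.0053; -0.03 3.05 0.00 -0.0384 0.0006 -0.0074; -0.03 3.05 0.00 -0.0380 0.0006 -0.0094; -0.03 3.05 0.00 -0.0374 0.0006 -0.0114; -0.03 3.05 0.00 -0.0368 0.0006 -0.0134; -0.03 3.05 0.00 -0.0360 0.0006 -0.0153; -0.03 3.05 0.00 -0.0351 0.0006 -0.0172
-0.03 3.05 0.00 -0.0342 0.0007 -0.0191; -0.03 3.05 0.00 -0.0331 0.0007 -0.0209; -0.03 3.05 0.00 -0.0320 0.0007 -0.0226; -0.03 3.05 0.00 -0.0307 0.0007 -0.0243; -0.03 3.05 0.00 -0.0294 0.0007 -0.0259
[238 124]
178 44
[435 281]
375 201
```

View pics/c1.png

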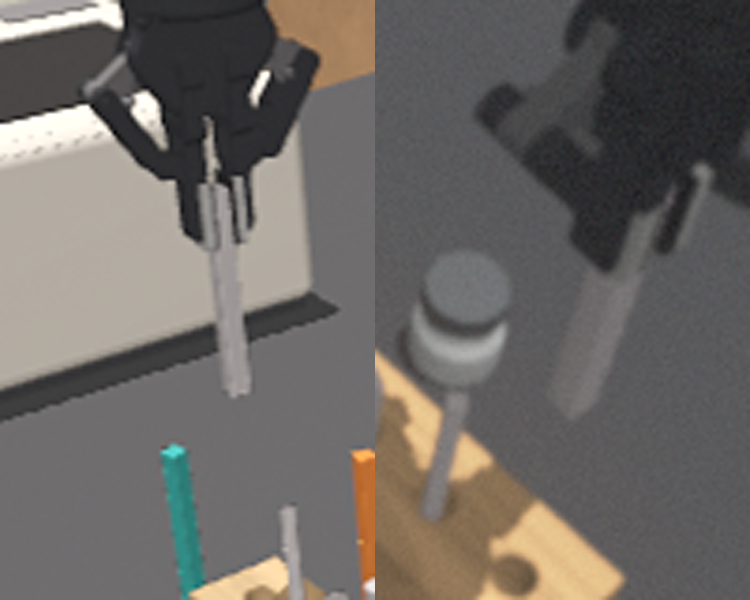

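Emit:
arm_command --commands "0 3 0 -0.039 0 -0.003 1; 0 3 0 -0.039 0 -0.005 1; 0 3 0 -0.038 0 -0.007 1; 0 3 0 -0.038 0 -0.009 1; 0 3 0 -0.037 0 -0.011 1; 0 3 0 -0.037 0 -0.013 1; 0 3 0 -0.036 0 -0.015 1; 0 3 0 -0.035 0 -0.017 1"

```text
clock: 8.13
eef_pos: [0.5604, 0.0396, 0.3257]
tool_rot: [0.301, -0.322, 0.642, -0.628]
wrist_force: [0.9, 0.5, -1.6]
width: 0.011
```

```bash
python3 - <<'E'
from h import *
plan(np.array([.5885,.23,.345]),-51.3,exact=True)
E
```

```text
cur [0.5604 0.0396 0.3257] yaw -37.81 dyaw -13.49 rows 5 q6 0.604 F [ 0.9282  0.5062 -1.5959] w 0.011 t 8.1333
0.33 2.70 0.24 -0.0335 -0.0039 -0.0190; 0.33 2.70 0.24 -0.0325 -0.0038 -0.0205; 0.33 2.70 0.24 -0.0316 -0.0038 -0.0220; 0.33 2.70 0.24 -0.0305 -0.0038 -0.0235; 0.33 2.70 0.24 -0.0294 -0.0038 -0.0249
```

Emit:
arm_command --commands "0.3 3 0.2 -0.033 -0.008 -0.019 1; 0.3 3 0.2 -0.032 -0.008 -0.020 1; 0.3 3 0.2 -0.031 -0.006 -0.022 1; 0.3 2 0.2 -0.030 -0.004 -0.023 1; 0 2 0 -0.025 -0.003 -0.022 1; 0 0 0 0 0 0 1; 0 0 0 0 0 0 1"

```text
clock: 8.72
eef_pos: [0.5787, 0.2392, 0.3294]
tool_rot: [0.219, -0.252, 0.671, -0.661]
wrist_force: [0.8, -0.9, -0.9]
width: 0.0107
```

```bash
python3 - <<'E'
from h import *
plan(np.array([.5885,.23,.31]),-51.3,exact=True)
E
```

```text
cur [0.5787 0.2392 0.3294] yaw -51.05 dyaw -0.25 rows 1 q6 1.164 F [ 0.8466 -0.9105 -0.906 ] w 0.0107 t 8.7167
1.63 0.29 2.26 -0.0026 0.0189 0.0138
```

Emit:
arm_command --commands "1.6 0 2.2 -0.002 0.005 0.013 1; 0 0 0 0 0.01 0 1; 0 0 0 0 0 0 1; 0 0 0 0 0 0 1"

```text
clock: 9.05
eef_pos: [0.584, 0.2282, 0.3037]
tool_rot: [0.23, -0.242, 0.667, -0.666]
wrist_force: [0.1, -0.3, -1.6]
width: 0.0106
```

```bash
python3 - <<'E'
from h import *
plan(np.array([.5885,.23,.25]),-51.3,exact=True)
E
```

```text
cur [0.584  0.2282 0.3037] yaw -50.98 dyaw -0.32 rows 2 q6 1.15 F [ 0.0567 -0.2904 -1.6059] w 0.0106 t 9.05
0.21 0.16 0.45 -0.0027 0.0268 0.0009; 0.21 0.16 0.45 -0.0025 0.0268 0.0008
```

Emit:
arm_command --commands "0.4 0.3 0.8 -0.003 0.02 0.001 1; 0 0 0 -0.002 0.02 0.001 1; 0 0 0 0 0.005 0 1; 0 0 0 0 0 0 1; 0 0 0 0 0 0 1"

```text
clock: 9.47
eef_pos: [0.5875, 0.2262, 0.2558]
tool_rot: [0.23, -0.236, 0.668, -0.667]
wrist_force: [0.2, 0.8, -2.0]
width: 0.0108
```

```bash
python3 - <<'E'
from h import *
plan(np.array([.5885,.23,.255]),-51.3,exact=True)
cap('scene','s2');cap('wrist','w7');cap('side','d2')
a=cv2.imread('pics/s2.png'); u=proj(ld('s2'),[.5885,.23,.09]).astype(int); print(u)
x,y=u-[60,70]; cv2.imwrite('pics/s2z.png',cv2.resize(a[y:y+100,x:x+120],(720,600),interpolation=2)); print(x,y)
E
```

```text
cur [0.5875 0.2262 0.2558] yaw -51.6 dyaw 0.3 rows 1 q6 1.156 F [ 0.2121  0.7544 -1.9649] w 0.0108 t 9.4667
0.23 -0.30 0.43 -0.0032 0.0008 -0.0024
[411 315]
351 245
```

View pics/s2z.png

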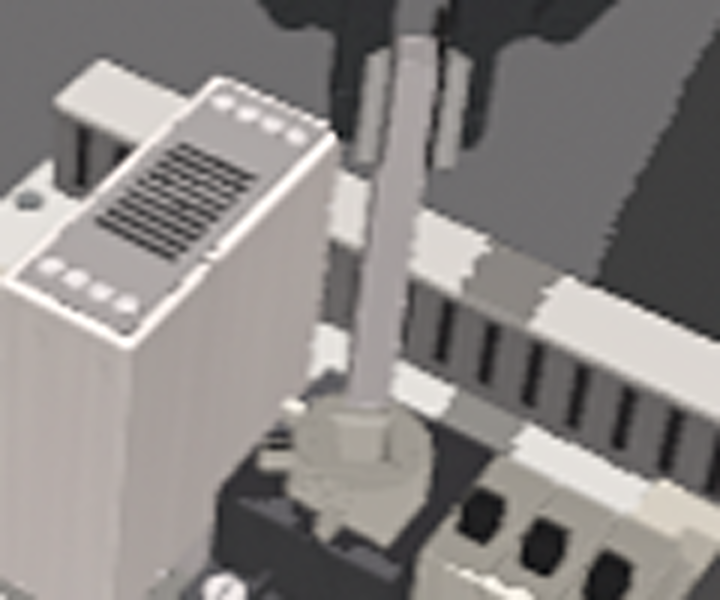

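View pics/w7.png

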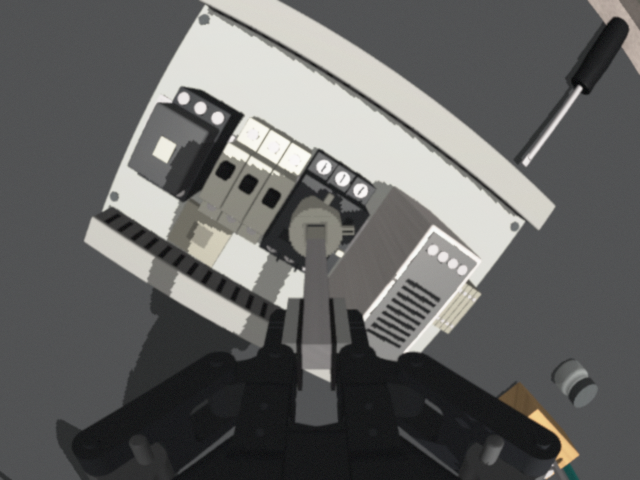

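View pics/d2.png

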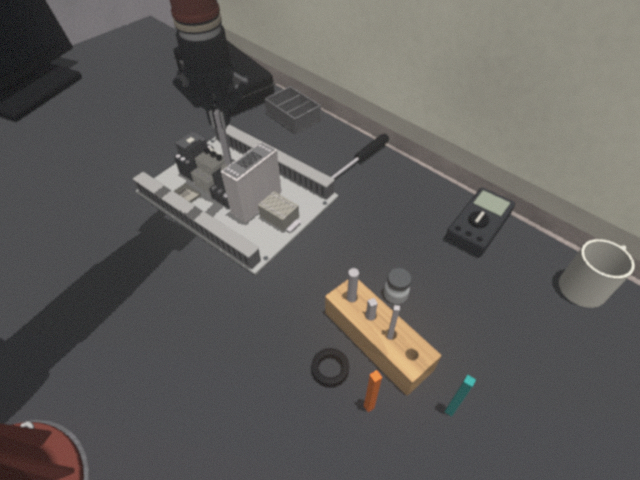

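```bash
python3 - <<'E'
from h import *
a=cv2.imread('pics/w7.png')
cv2.imwrite('pics/w7z.png',cv2.resize(a[180:280,260:380],(720,600),interpolation=2))
s=r.state(); M=rot(s['tool_rot']).as_matrix(); f=s['eef_pos']+M[:,1]*.162; print('foot by TCP',f, 'tilt',M[:,1])
print('scene px foot',proj(ld('s2'),f),'wrist',proj(ld('w7'),f,1),(proj(ld('w7'),f,1)-[260,180])*6)
m=np.array([.5885,.23,.082]); print('mouth wrist zoom',(proj(ld('w7'),m,1)-[260,180])*6,'scene zoom',(proj(ld('s2'),m)-[351,245])*6,'foot sc zoom',(proj(ld('s2'),f)-[351,245])*6)
E
```

```text
foot by TCP [0.5875 0.2266 0.0954] tilt [-0.0051 -0.0007 -1.    ]
scene px foot [410.691  311.4416] wrist [316.2431 245.9121] [337.4584 395.4726]
mouth wrist zoom [319.5804 331.4809] scene zoom [361.2768 441.5797] foot sc zoom [358.1459 398.6495]
```

View pics/w7z.png

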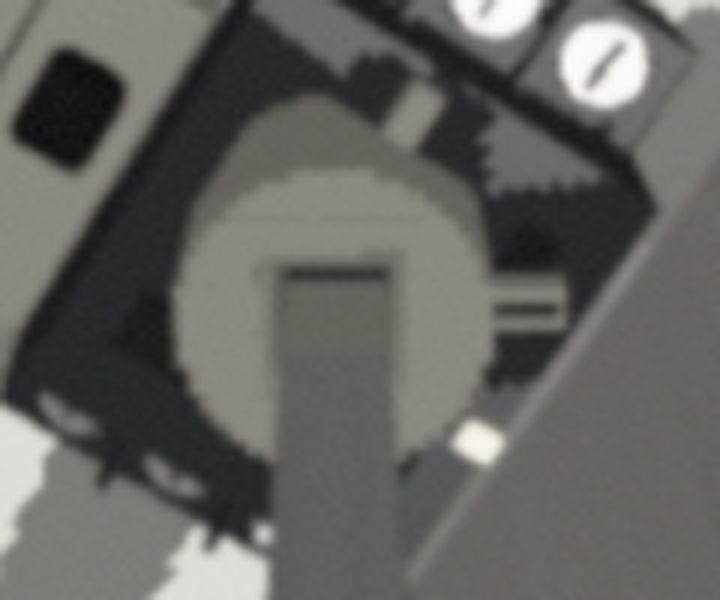

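```bash
python3 - <<'E'
from h import *
s=r.state(); T=rot(s['tool_rot']); w=ld('w7')
a=cv2.imread('pics/w7.png')
cv2.imwrite('pics/w7y.png',cv2.resize(a[205:265,290:350],(600,600),interpolation=cv2.INTER_CUBIC))
f=lambda u,z: T.inv().apply(atz(ray(w,np.array(u)/6+[260,180],1),z)-s['eef_pos'])
for z in(.0935,.095): print('foot edge',f((334,353),z), 'ctr x',f((334,353),z)[0]+.006)
for y in (255,258,262): print('mouth edge',y,f((336,y),.082),'ctr', f((336,y),.082)[0]+.007)
# collar circle: left 172,right 493, top 168
for u in((172,300),(493,300),(334,168)): print('collar',f(u,.082))
E
```

```text
foot edge [-0.0043  0.1638 -0.0004] ctr x 0.0017102914529712318
foot edge [-0.0048  0.1623 -0.0004] ctr x 0.0011983244011824646
mouth edge 255 [-0.0121  0.1753 -0.0002] ctr -0.005142058100611381
mouth edge 258 [-0.0118  0.1753 -0.0002] ctr -0.004786332708475554
mouth edge 262 [-0.0113  0.1753 -0.0002] ctr -0.004311586982047338
collar [-0.0068  0.1754 -0.0189]
collar [-0.0068  0.1753  0.0178]
collar [-0.0223  0.1753 -0.0004]
```

View pics/w7y.png

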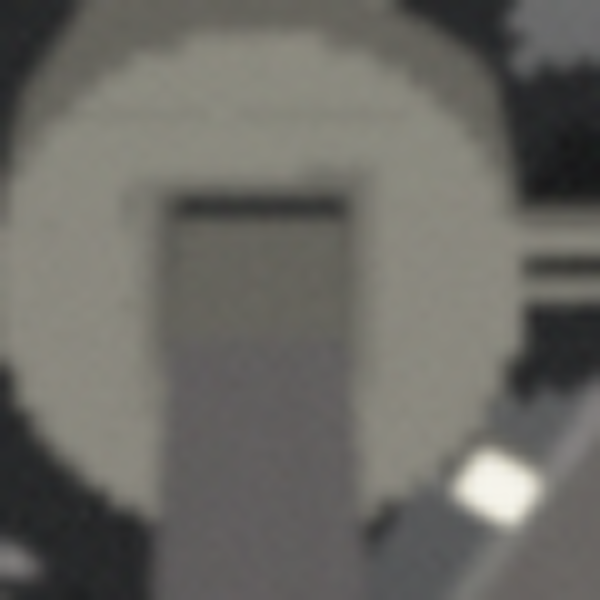

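```bash
python3 - <<'E'
from h import *
a=cv2.imread('pics/s2.png')
cv2.imwrite('pics/s2y.png',cv2.resize(a[290:335,385:435],(666,600),interpolation=cv2.INTER_CUBIC))
s=ld('s2'); g=lambda u,z: atz(ray(s,np.array(u)/6+[351,245],1*0),z)
print(g((370,398),.0945),g((363,438),.082))
E
```

```text
[0.5843 0.2283 0.0945] [0.5871 0.2296 0.082 ]
```

View pics/s2y.png

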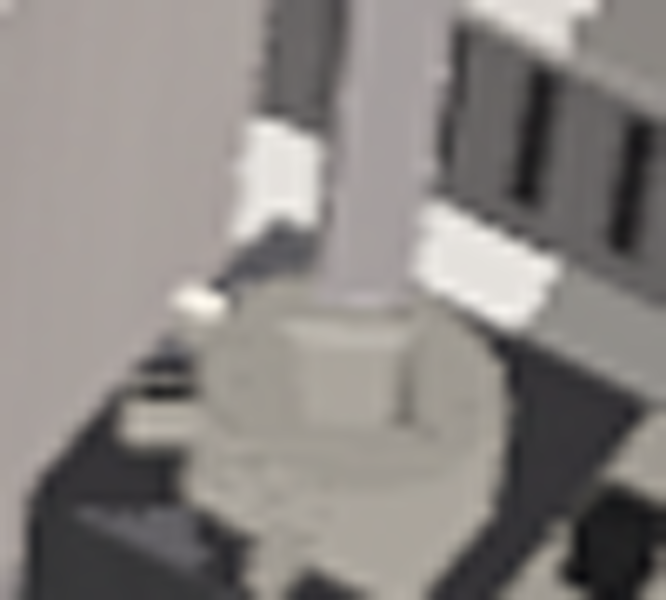

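```bash
python3 - <<'E'
from h import *
s=ld('s2'); st=r.state(); T=rot(st['tool_rot'])
g=lambda u,z: T.inv().apply(atz(ray(s,np.array(u)/13.33+[385,290]),z)-st['eef_pos'])
for z in(.0935,.0945,.096): print('foot edge',g((368,300),z),'ctr',g((368,300),z)[0]+.006)
print('mouth c',g((351,376),.082)); print('near edge',g((352,430),.082),g((352,430),.082)[0]+.007)
print('collar L/R',g((195,375),.082),g((508,400),.082))
w=ld('w7')
# triangulate foot edge center using both
print('foot edge tri',[T.inv().apply(x-st['eef_pos']) if i==0 else x for i,x in enumerate(tri([ray(s,np.array((368,300))/13.33+[385,290]),ray(w,np.array((334,353))/6+[260,180],1)]))])
E
```

```text
foot edge [-0.0003  0.1639 -0.0033] ctr 0.005724762708259672
foot edge [-0.0013  0.1629 -0.0031] ctr 0.004732073784468223
foot edge [-0.0028  0.1614 -0.0029] ctr 0.003243040398781066
mouth c [-0.0021  0.1754 -0.0023]
near edge [-0.0111  0.1753 -0.002 ] -0.004124490745287303
collar L/R [-0.0037  0.1753  0.0168] [-0.0044  0.1754 -0.0212]
foot edge tri [array([-0.0069,  0.1569, -0.0013]), [np.float64(0.0009359095478070779), np.float64(0.0009359095478070046)]]
```

Emit:
arm_command --commands "0.2 0 0.4 -0.005 0.004 0.0005 1; 0 0 0 0 0.004 0 1; 0 0 0 0 0 0 1; 0 0 0 0 0 0 1"

```text
clock: 9.95
eef_pos: [0.5947, 0.2304, 0.2527]
tool_rot: [-0.236, 0.229, -0.668, 0.668]
wrist_force: [-0.0, 1.4, -2.1]
width: 0.0105
```

```bash
python3 - <<'E'
from h import *
plan(np.array([.5885,.23,.255]),-51.3,exact=True)
cap('scene','s3');cap('wrist','w8')
a=cv2.imread('pics/s3.png');b=cv2.imread('pics/w8.png')
cv2.imwrite('pics/c3.png',np.hstack([cv2.resize(a[290:335,385:430],(395,395),interpolation=cv2.INTER_CUBIC),cv2.resize(b[200:260,290:350],(395,395),interpolation=cv2.INTER_CUBIC)]))
E
```

```text
cur [0.5947 0.2304 0.2527] yaw -51.56 dyaw 0.26 rows 1 q6 1.159 F [-0.007   1.3708 -2.1034] w 0.0105 t 9.95
-0.21 -0.26 -0.55 0.0051 -0.0024 -0.0036
```

View pics/c3.png

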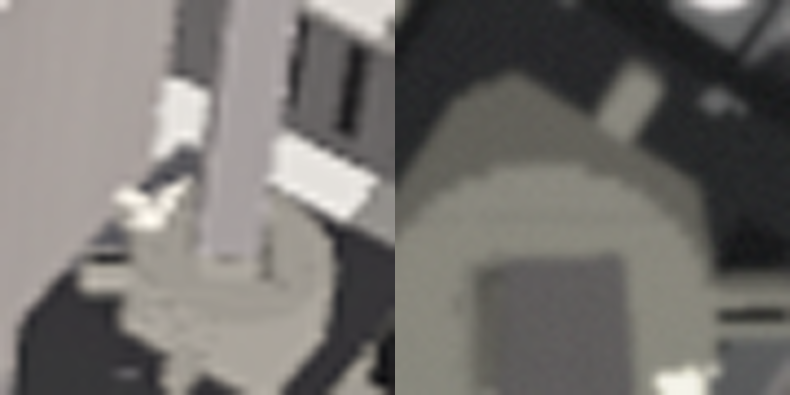

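```bash
cat > t.py <<'E'
from h import *
# w7 pose
p=np.array([0.5875,0.2262,0.2558]); T=rot(np.array([0.23,-0.236,0.668,-0.667])/np.linalg.norm([0.23,-0.236,0.668,-0.667]))
m=p+T.apply([-.0044,.1753,-.0003]); print('mouth',m)
jw=np.radians(-51.4); y=np.array([0,0,-1.]); z=np.array([np.cos(jw),np.sin(jw),0]); x=np.cross(y,z); G=np.c_[x,y,z]
t=m-G@np.array([.0007,0,-.0006]); print('TCP goal',t)
plan(np.array([t[0],t[1],.256]),-51.4,exact=True)
E
python3 t.py
```

```text
mouth [0.5893 0.2289 0.0805]
TCP goal [0.5902 0.2289 0.0805]
cur [0.5945 0.2303 0.2525] yaw -51.57 dyaw 0.17 rows 1 q6 1.159 F [ 0.5596  0.2596 -1.5332] w 0.0107 t 10.05
-0.20 -0.17 -0.52 0.0042 -0.0036 -0.0016
```

Emit:
arm_command --commands "-0.2 0 -0.5 0.003 -0.003 -0.001 1; 0 0 0 0 0 0 1; 0 0 0 0 0 0 1"

```text
clock: 10.3
eef_pos: [0.5911, 0.2292, 0.2559]
tool_rot: [0.233, -0.233, 0.668, -0.668]
wrist_force: [0.0, -0.5, -0.9]
width: 0.0109
```

```bash
python3 t.py
```

```text
mouth [0.5893 0.2289 0.0805]
TCP goal [0.5902 0.2289 0.0805]
cur [0.5911 0.2292 0.2559] yaw -51.55 dyaw 0.15 rows 1 q6 1.159 F [ 0.0174 -0.5051 -0.9442] w 0.0109 t 10.3
0.02 -0.15 0.05 0.0009 -0.0001 -0.0004
```

Emit:
arm_command --commands "0 0 0 0.001 0.004 -0.0004 1; 0 0 0 0 0.003 0 1; 0 0 0 0 0 0 1"

```text
clock: 10.55
eef_pos: [0.5902, 0.2288, 0.2489]
tool_rot: [-0.233, 0.233, -0.668, 0.668]
wrist_force: [-0.6, -0.2, -1.8]
width: 0.0109
```

```bash
python3 t.py; python3 - <<'E'
from h import *
cap('scene','s4');cap('wrist','w9')
a=cv2.imread('pics/s4.png');b=cv2.imread('pics/w9.png')
cv2.imwrite('pics/c4.png',np.hstack([cv2.resize(a[290:335,385:430],(395,395),interpolation=cv2.INTER_CUBIC),cv2.resize(b[200:260,286:346],(395,395),interpolation=cv2.INTER_CUBIC)]))
E
```

```text
mouth [0.5893 0.2289 0.0805]
TCP goal [0.5902 0.2289 0.0805]
cur [0.5902 0.2288 0.2489] yaw -51.56 dyaw 0.16 rows 1 q6 1.159 F [-0.5509 -0.1812 -1.8206] w 0.0109 t 10.55
-0.01 -0.16 -0.01 -0.0001 -0.0071 -0.0000
```

View pics/c4.png

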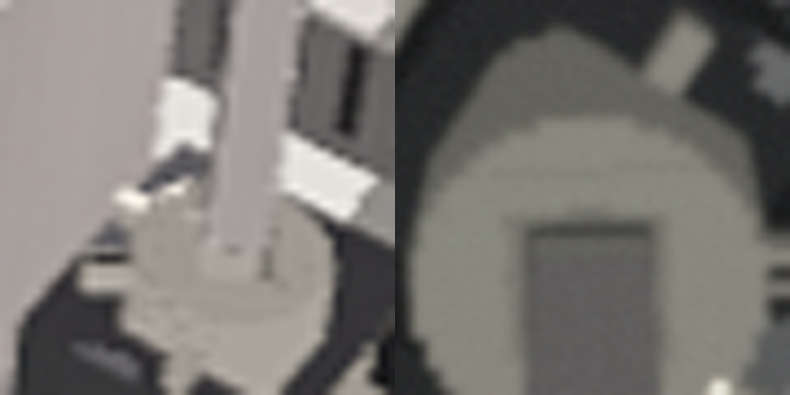

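```bash
python3 - <<'E'
from h import *
s=r.state(); T=rot(s['tool_rot']); w=ld('w9')
f=lambda u,z: T.inv().apply(atz(ray(w,np.array([u[0]-395,u[1]])/6.583+[286,200],1),z)-s['eef_pos'])
for y in(238,242): print('foot ctr',f((591,y),.2489-.1605)+[.006,0,0])
for y in(216,222): print('mouth ctr',f((591,y),.082)+[.007,0,0])
print('collar',f((588,116),.082)+[.0185,0,0],f((410,260),.082),f((763,260),.082))
E
```

```text
foot ctr [-0.0019  0.1608 -0.0002]
foot ctr [-0.0015  0.1608 -0.0002]
mouth ctr [-0.0011  0.1672 -0.0002]
mouth ctr [-0.0005  0.1672 -0.0002]
collar [-0.0001  0.1672 -0.0005] [-0.0034  0.1672 -0.0187] [-0.0034  0.1672  0.0174]
```

Emit:
arm_command --commands "0 0 0 0.0008 0.002 0 1; 0 0 0 0 0.004 0 1; 0 0 0 0 0.004 0 1; 0 0 0 0 0.003 0 1; 0 0 0 0 0 0 1"

```text
clock: 11.07
eef_pos: [0.5897, 0.2284, 0.2349]
tool_rot: [0.233, -0.233, 0.668, -0.668]
wrist_force: [0.6, -1.0, -1.7]
width: 0.011
```

```bash
python3 t.py; python3 - <<'E'
from h import *
cap('wrist','w10')
b=cv2.imread('pics/w10.png')
cv2.imwrite('pics/c5.png',cv2.resize(b[190:270,276:356],(600,600),interpolation=cv2.INTER_CUBIC))
E
```

```text
mouth [0.5893 0.2289 0.0805]
TCP goal [0.5902 0.2289 0.0805]
cur [0.5897 0.2284 0.2349] yaw -51.56 dyaw 0.16 rows 1 q6 1.158 F [ 0.6045 -1.0413 -1.6503] w 0.011 t 11.0667
-0.01 -0.16 -0.03 -0.0008 -0.0211 -0.0001
```

View pics/c5.png

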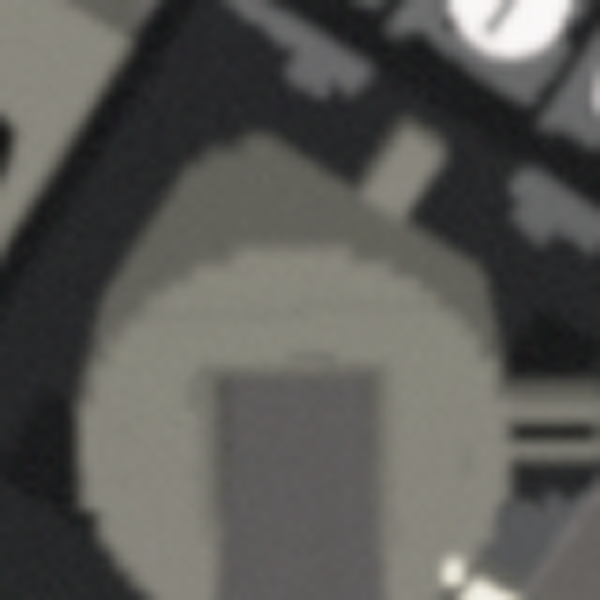

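Emit:
arm_command --commands "0 0 0 0 0.005 0 1; 0 0 0 0 0.005 0 1; 0 0 0 0 0.005 0 1; 0 0 0 0 0.004 0 1; 0 0 0 0 0 0 1"

```text
clock: 11.53
eef_pos: [0.5896, 0.2285, 0.2142]
tool_rot: [0.233, -0.233, 0.668, -0.668]
wrist_force: [0.8, -0.2, -1.8]
width: 0.0106
```

```bash
python3 t.py
```

```text
mouth [0.5893 0.2289 0.0805]
TCP goal [0.5902 0.2289 0.0805]
cur [0.5896 0.2285 0.2142] yaw -51.55 dyaw 0.15 rows 2 q6 1.158 F [ 0.7832 -0.1558 -1.8314] w 0.0106 t 11.5333
0.00 -0.08 -0.01 -0.0004 -0.0209 0.0000; 0.00 -0.08 -0.01 -0.0004 -0.0209 0.0000
```

Emit:
arm_command --commands "0 0 0 0 0.004 0 1; 0 0 0 0 0.003 0 1; 0 0 0 0 0.002 0 1; 0 0 0 0 0.002 0 1; 0 0 0 0 0 0 1"

```text
clock: 11.95
eef_pos: [0.5905, 0.2287, 0.2037]
tool_rot: [0.234, -0.232, 0.668, -0.668]
wrist_force: [-0.4, -0.4, -1.0]
width: 0.0108
```

```bash
python3 t.py
```

```text
mouth [0.5893 0.2289 0.0805]
TCP goal [0.5902 0.2289 0.0805]
cur [0.5905 0.2287 0.2037] yaw -51.56 dyaw 0.16 rows 2 q6 1.158 F [-0.4107 -0.433  -1.0227] w 0.0108 t 11.95
-0.01 -0.08 -0.06 0.0000 -0.0262 -0.0001; -0.01 -0.08 -0.06 0.0001 -0.0262 -0.0002
```

Emit:
arm_command --commands "0 0 0 0 0.002 0 1; 0 0 0 0 0.002 0 1; 0 0 0 0 0 0 1"

```text
clock: 12.2
eef_pos: [0.5907, 0.2289, 0.2036]
tool_rot: [0.233, -0.232, 0.668, -0.668]
wrist_force: [-1.5, -0.3, -2.7]
width: 0.0108
```

```bash
python3 t.py; python3 - <<'E'
from h import *
cap('scene','s5')
a=cv2.imread('pics/s5.png')
cv2.imwrite('pics/c6.png',cv2.resize(a[240:340,355:455],(600,600),interpolation=cv2.INTER_CUBIC))
E
```

```text
mouth [0.5893 0.2289 0.0805]
TCP goal [0.5902 0.2289 0.0805]
cur [0.5907 0.2289 0.2036] yaw -51.53 dyaw 0.13 rows 2 q6 1.158 F [-1.4958 -0.3252 -2.6987] w 0.0108 t 12.2
-0.01 -0.06 -0.04 0.0002 -0.0262 -0.0002; -0.01 -0.06 -0.04 0.0002 -0.0262 -0.0002
```

View pics/c6.png

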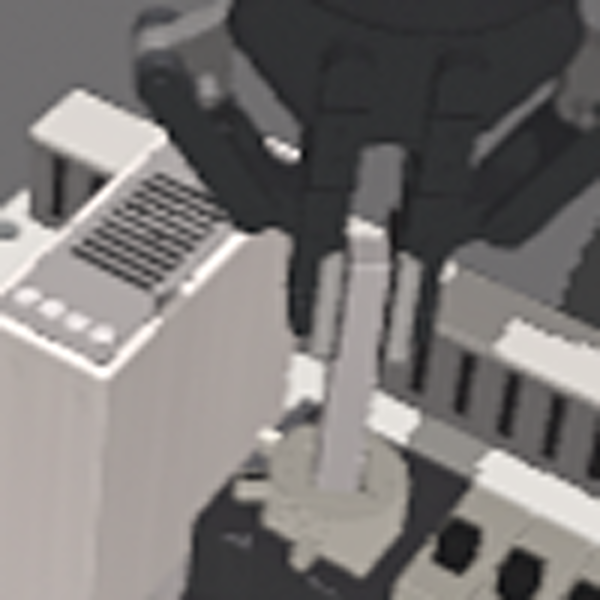

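Emit:
arm_command --commands "0 0 0 0 0.004 0 1; 0 0 0 0 0.004 0 1"

```text
clock: 12.42
eef_pos: [0.5918, 0.2294, 0.2032]
tool_rot: [0.234, -0.232, 0.668, -0.668]
wrist_force: [-8.5, -2.3, 18.6]
width: 0.0111
```

```bash
python3 t.py; python3 - <<'E'
from h import *
print(r.state()['torque'],r.state()['joint_efforts'])
E
```

```text
mouth [0.5893 0.2289 0.0805]
TCP goal [0.5902 0.2289 0.0805]
cur [0.5918 0.2294 0.2032] yaw -51.5 dyaw 0.1 rows 2 q6 1.158 F [-8.5423 -2.3228 18.6421] w 0.0111 t 12.4167
-0.02 -0.05 -0.05 0.0007 -0.0264 -0.0003; -0.02 -0.05 -0.05 0.0007 -0.0264 -0.0003
[-0.6098  2.0854  0.0477] [ -0.4994 -32.3491 -25.1788   0.117   -3.4375   0.051 ]
```

Emit:
arm_command --commands "0 0 0 0.0005 -0.0005 0 1; 0 -3 0 0 0 0 1; 0 -4 0 0 0 0 1; 0 -4 0 0 0 0 1; 0 -4 0 0 0 0 1; 0 0 0 0 0 0 1"

```text
clock: 12.92
eef_pos: [0.5902, 0.229, 0.2043]
tool_rot: [0.322, -0.322, 0.63, -0.629]
wrist_force: [-2.2, -0.5, 0.9]
width: 0.0108
```

```bash
cat > t2.py <<'E'
from h import *
print(tri.__name__, atz(ray(ld('s5'),(416.7,279.2)),.162))
plan(np.array([.5898,.2289,.2033]),0,exact=True)
E
python3 t2.py
```

```text
tri [0.5828 0.226  0.162 ]
cur [0.5902 0.229  0.2043] yaw -35.85 dyaw 35.85 rows 6 q6 0.884 F [-2.1725 -0.4714  0.9205] w 0.0108 t 12.9167
0.00 -5.97 -0.01 0.0001 0.0002 -0.0000; 0.00 -5.97 -0.01 0.0001 0.0002 -0.0000; 0.00 -5.97 -0.01 0.0000 0.0002 -0.0001; 0.00 -5.97 -0.01 0.0000 0.0002 -0.0001; 0.00 -5.97 -0.01 0.0000 0.0002 -0.0001; 0.00 -5.97 -0.01 0.0000 0.0002 -0.0001
```

```bash
python3 - <<'E'
from h import *
s=ld('s5')
for z in(.162,.155,.122,.082): print(z,(proj(s,[.5893,.2289,z])-[355,240])*6)
c=cap('scene','s6'); cap('wrist','w11')
a=cv2.imread('pics/s6.png')
cv2.imwrite('pics/c7.png',cv2.resize(a[255:335,375:455],(600,600),interpolation=cv2.INTER_CUBIC))
E
```

```text
0.162 [364.7295 252.5529]
0.155 [361.72   272.7925]
0.122 [347.975  365.2306]
0.082 [332.2344 471.0898]
```

View pics/c7.png

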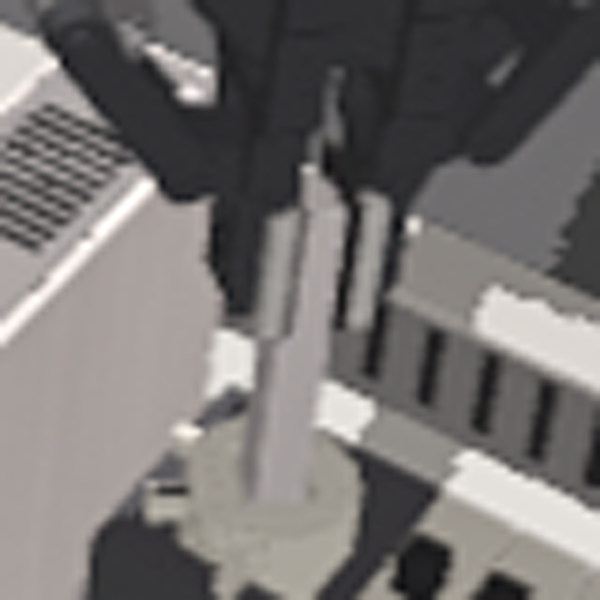

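View pics/w11.png

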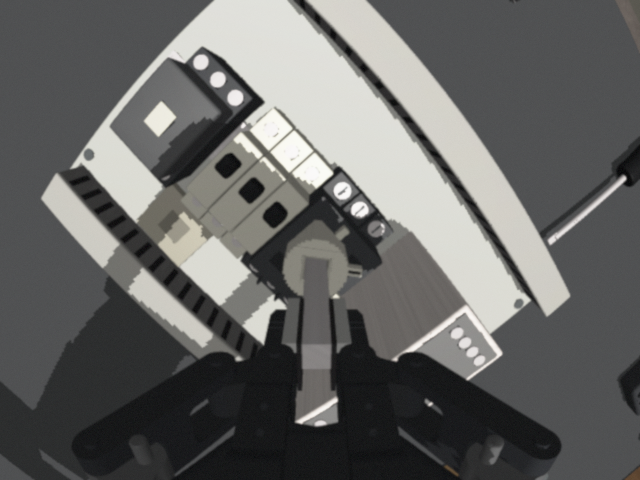

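Emit:
arm_command --commands "0 -5 0 0 0 0 1; 0 -5 0 0 0 0 1; 0 -5 0 0 0 0 1; 0 -5 0 0 0 0 1; 0 -5 0 0 0 0 1; 0 -5 0 0 0 0 1; 0 -5 0 0 0 0 1; 0 0 0 0 0 0 1"

```text
clock: 13.68
eef_pos: [0.5904, 0.229, 0.2042]
tool_rot: [0.499, -0.499, 0.501, -0.501]
wrist_force: [-1.6, 0.0, 0.1]
width: 0.0105
```

```bash
python3 t2.py; python3 - <<'E'
from h import *
print(r.state()['torque'])
E
```

```text
tri [0.5828 0.226  0.162 ]
cur [0.5904 0.229  0.2042] yaw -0.22 dyaw 0.22 rows 1 q6 0.262 F [-1.5893  0.021   0.1435] w 0.0105 t 13.6833
-0.00 -0.22 -0.07 0.0001 0.0009 -0.0006
[-0.1393  0.3026 -0.0264]
```

Now the last part, with a slight downward hold, watching the torque.

Emit:
arm_command --commands "0 -4 0 0 0.0005 0 1; 0 -4 0 0 0.0005 0 1; 0 -3 0 0 0 0 1; 0 0 0 0 0 0 1"

```text
clock: 14.02
eef_pos: [0.5905, 0.229, 0.2041]
tool_rot: [0.544, -0.543, 0.453, -0.452]
wrist_force: [-1.2, -0.9, 0.4]
width: 0.0109
```

```bash
python3 t2.py; python3 - <<'E'
from h import *
print(r.state()['torque'])
cap('wrist','w12')
b=cv2.imread('pics/w12.png')
cv2.imwrite('pics/c8.png',cv2.resize(b[210:330,260:380],(600,600),interpolation=cv2.INTER_CUBIC))
E
```

```text
tri [0.5828 0.226  0.162 ]
cur [0.5905 0.229  0.2041] yaw 10.44 dyaw -10.44 rows 2 q6 0.076 F [-1.2359 -0.8567  0.3807] w 0.0109 t 14.0167
-0.00 5.22 -0.04 0.0000 0.0004 -0.0004; -0.00 5.22 -0.04 0.0000 0.0004 -0.0004
[-0.1368  0.355  -0.0195]
```

View pics/c8.png

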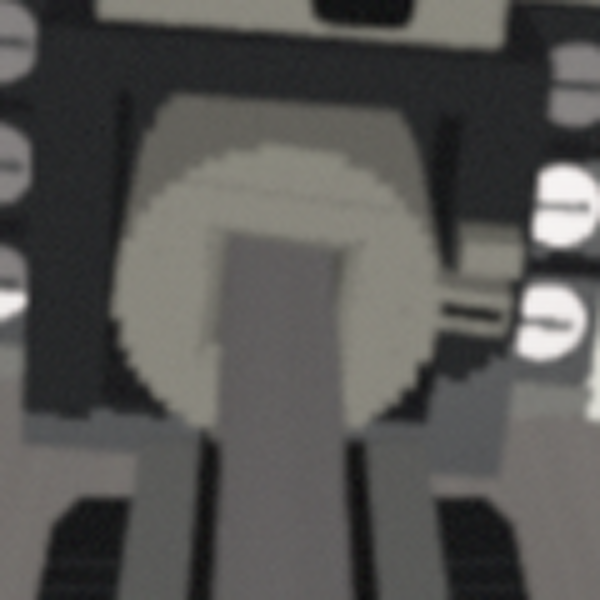

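Emit:
arm_command --commands "0 -4 0 0 0.0005 0 1; 0 -4 0 0 0.0005 0 1; 0 0 0 0 0 0 1"

```text
clock: 14.32
eef_pos: [0.5905, 0.2291, 0.204]
tool_rot: [0.572, -0.572, 0.416, -0.415]
wrist_force: [-1.4, -0.5, -0.6]
width: 0.0107
```

```bash
python3 t2.py; python3 - <<'E'
from h import *
print(r.state()['torque'])
cap('wrist','w13')
b=cv2.imread('pics/w13.png')
cv2.imwrite('pics/c9.png',cv2.resize(b[210:330,260:380],(600,600),interpolation=cv2.INTER_CUBIC))
E
```

```text
tri [0.5828 0.226  0.162 ]
cur [0.5905 0.2291 0.204 ] yaw 17.99 dyaw -17.99 rows 3 q6 -0.056 F [-1.3649 -0.5437 -0.5521] w 0.0107 t 14.3167
0.00 6.00 -0.04 -0.0000 0.0002 -0.0003; 0.00 6.00 -0.04 0.0000 0.0002 -0.0003; 0.00 6.00 -0.04 0.0000 0.0002 -0.0003
[-0.1843  0.2661 -0.2948]
```

View pics/c9.png

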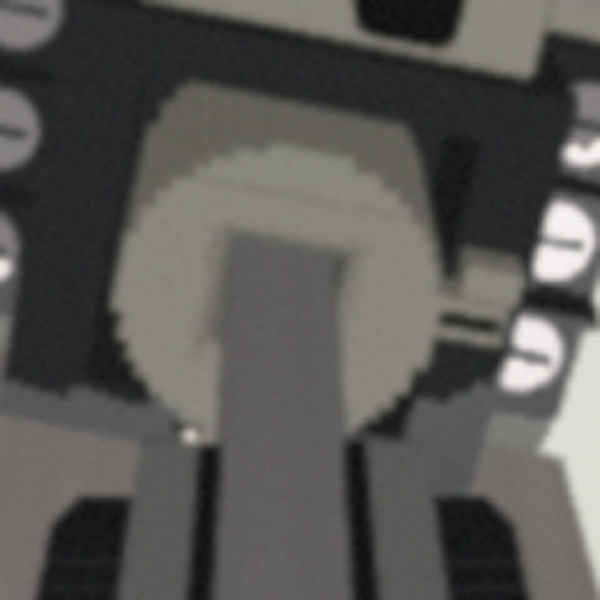

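Emit:
arm_command --commands "0 -1 0 0 0.003 0 1; 0 0 0 0 0.003 0 1; 0 0 0 0 0 0 1"

```text
clock: 14.62
eef_pos: [0.5907, 0.2292, 0.2041]
tool_rot: [-0.573, 0.573, -0.415, 0.413]
wrist_force: [-0.6, -1.0, -9.0]
width: 0.0108
```

```bash
python3 t2.py; python3 - <<'E'
from h import *
print(r.state()['torque'])
E
```

```text
tri [0.5828 0.226  0.162 ]
cur [0.5907 0.2292 0.2041] yaw 18.26 dyaw -18.26 rows 3 q6 -0.061 F [-0.6364 -0.9527 -9.0105] w 0.0108 t 14.6167
0.04 6.09 -0.04 -0.0000 0.0003 -0.0003; 0.04 6.09 -0.04 0.0000 0.0003 -0.0003; 0.04 6.09 -0.04 0.0001 0.0003 -0.0003
[-0.1899  0.0476 -0.3057]
```

Emit:
arm_command --commands "0 0 0 0 0 0 1; 0 0 0 0 0 0 0.6; 0 0 0 0 0 0 0.3; 0 0 0 0 0 0 0.1; 0 0 0 0 0 0 0; 0 0 0 0 0 0 0" --squeeze 20

```text
clock: 15.12
eef_pos: [0.5928, 0.2297, 0.2035]
tool_rot: [0.574, -0.57, 0.415, -0.416]
wrist_force: [-0.4, 0.2, 0.7]
width: 0.0432
```

```bash
python3 t2.py; python3 - <<'E'
from h import *
print(r.state()['torque'])
cap('wrist','w14')
E
```

```text
tri [0.5828 0.226  0.162 ]
cur [0.5928 0.2297 0.2035] yaw 17.96 dyaw -17.96 rows 3 q6 -0.056 F [-0.4177  0.1741  0.7176] w 0.0432 t 15.1167
-0.09 5.99 -0.05 -0.0001 0.0001 -0.0010; -0.09 5.99 -0.05 0.0000 0.0001 -0.0010; -0.09 5.99 -0.05 0.0001 0.0001 -0.0010
[-0.0459  0.031   0.0266]
```

View pics/w14.png

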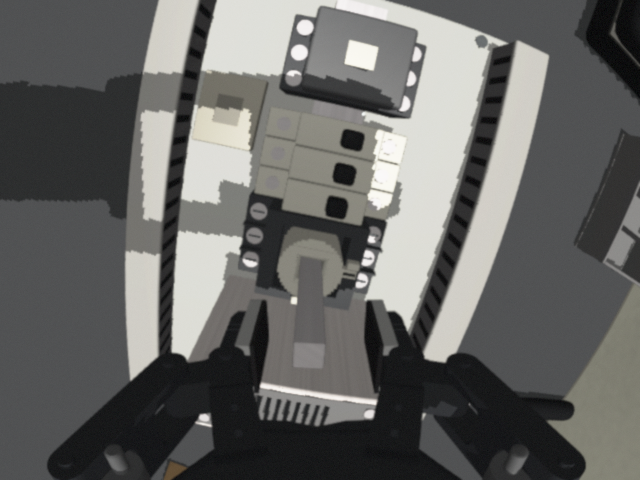

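Released, shaft clear of both pads. Retreat straight up, correcting drift (-1 mm or so along z).

Emit:
arm_command --commands "0 0 0 0 -0.01 -0.002 0; 0 0 0 0 -0.02 0 0; 0 0 0 0 -0.02 0 0; 0 0 0 0 -0.03 0 0; 0 0 0 0 -0.03 0 0; 0 0 0 0 -0.03 0 0; 0 0 0 0 0 0 0; 0 0 0 0 0 0 0"

```text
clock: 15.83
eef_pos: [0.5886, 0.2282, 0.3518]
tool_rot: [0.573, -0.571, 0.416, -0.416]
wrist_force: [0.6, 0.1, -0.9]
width: 0.0428
```

```bash
python3 t2.py; python3 - <<'E'
from h import *
cap('wrist','w15');cap('scene','s7');cap('side','d7')
a=cv2.imread('pics/s7.png');b=cv2.imread('pics/w15.png')
w=ld('w15');u=proj(w,[.589,.229,.1],1).astype(int); x,y=u-60; print(x,y)
cv2.imwrite('pics/c10.png',np.hstack([cv2.resize(a[245:335,365:455],(400,400),interpolation=2),cv2.resize(b[max(y,0):y+120,x:x+120],(400,400),interpolation=2)]))
E
```

```text
tri [0.5828 0.226  0.162 ]
cur [0.5886 0.2282 0.3518] yaw 17.96 dyaw -17.96 rows 4 q6 -0.056 F [ 0.6089  0.1499 -0.8519] w 0.0428 t 15.8333
-0.04 4.49 -0.03 -0.0000 0.0371 0.0002; -0.04 4.49 -0.03 -0.0000 0.0371 0.0002; -0.04 4.49 -0.03 -0.0001 0.0371 0.0003; -0.04 4.49 -0.03 -0.0001 0.0371 0.0003
255 152
```

View pics/c10.png

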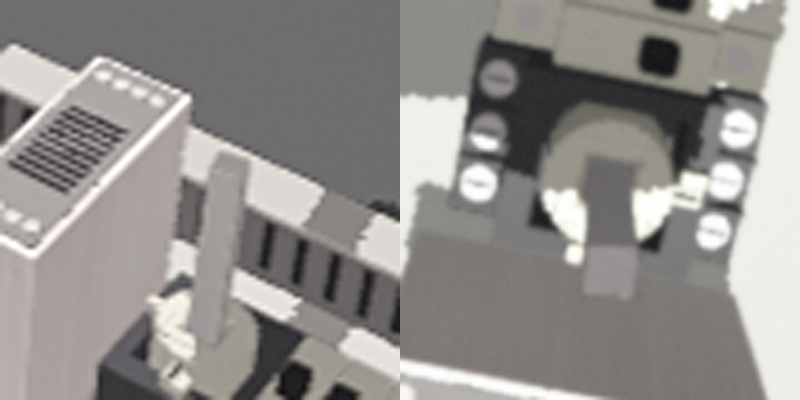

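View pics/d7.png

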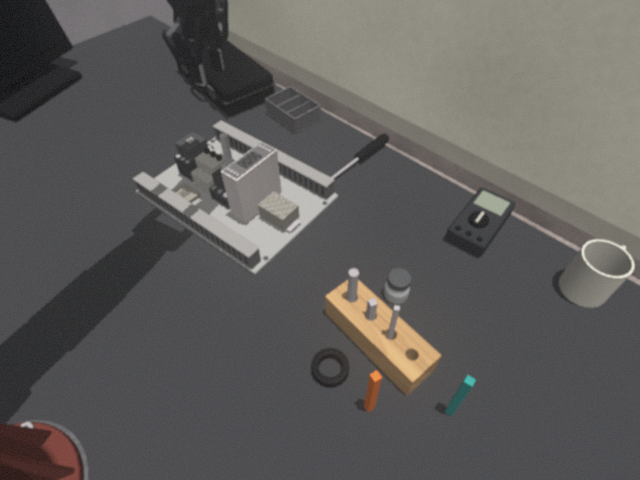

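```bash
python3 - <<'E'
from h import *
a=ld('s7');w=ld('w15')
b=cv2.imread('pics/w15.png');cv2.imwrite('pics/c11.png',cv2.resize(b[165:255,275:375],(666,600),interpolation=cv2.INTER_CUBIC))
print(tri([ray(a,(417.2,281.6)),ray(w,(318,233.6),1)]))
E
```

```text
(array([0.5899, 0.2309, 0.1651]), [np.float64(0.0005591850411666904), np.float64(0.0005591850411665954)])
```

View pics/c11.png

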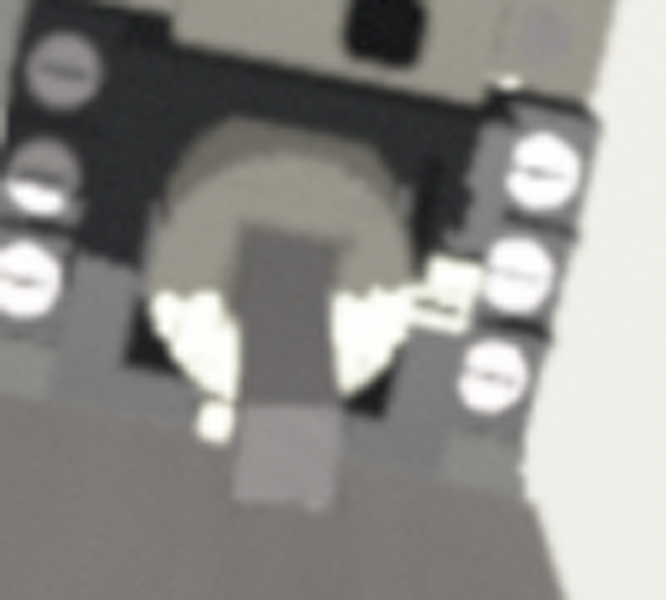

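```bash
python3 - <<'E'
from h import *
print(r.job_done(), r.state()['clock'])
E
```

```text
the job is handed in; nothing more can be done
the job is handed in; nothing more can be done
```

The long 12 mm shaft is seated upright in the main switch's socket, the switch is turned to its OFF stop, and the job is handed in. It took about 16 s of the 54 s. I have no verdict, so what follows is from my own checks.

- **Seating:** the shaft met the socket floor at a tool height of 0.203 m, which matches what I expected from the grasp. The push there read about 19 N at the wrist.
- **OFF stop:** turning anticlockwise stopped with about 0.3 N m at the wrist, against 0.05 N m of rotor friction. The last wrist image shows the pointer nose against the OFF lug. I judged the stop from torque and image and did not measure the final rotor angle.
- **After letting go:** the shaft looks upright, and the gripper is about 11 cm clear of its top. The last images show nothing else moved: the other three bars are still in the block, and the jar and tape are where they were. I did not measure those positions.

**Disagreements:**
- My final two-view measurement put the shaft top at 0.165 m, 3 mm above the expected 0.162 m. Its plan position was within about 2 mm of the socket axis. I put the height down to camera calibration, because the floor contact and the tool height agree with full seating.
- An earlier single-view reading of the shaft top, taken while it was gripped, was about 7 mm off in plan. I discarded it because the gripper partly hid the top.

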